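# Stack the carousel spacers under the ring lamp

### The arm

A 6-joint arm with a two-finger parallel gripper is mounted at the origin on the work surface. World frame = base frame: x ahead of the robot, y to its left, z up, the work surface at z = 0. Lengths are in m, angles in degrees, forces in N, time in s.
With the tool pointing down it reaches from about 0.4 to 0.825 m from the base axis. Payload 7 kg.
Tool frame: the origin (TCP) lies at the very end of the fingers, on their centre line; the grasp point (between the pads) lies 19 mm behind it; x points along the fingers, y is the direction in which the jaws open and shut, and the axes are right-handed (so a half turn about x gives the same grasp; the last joint's range is limited). The gripper opens to 88 mm and grips with 3 to 60 N. Pads are 19 mm wide; open, the fingers measure 130 mm over their backs; the gripper's body (78 mm by 193 mm) begins 47 mm behind the grasp point.
Start: joints at [86.981, 20.546, 0.682, 0, -70.136, -16.507], TCP at [0.226, 0.636, 0.227] pointing down, gripper open.
Joint ranges: [-176.03, 176.03], [-82.01, 121.73], [-58.28, 71.71], [-173.87, 95.51], [-174.79, -0.11], [-173.66, 173.66]. Speed limits (degrees/s): [136.94, 136.94, 172.46, 180, 180, 180].

### API

Orientations are given as [roll, pitch, yaw] about the fixed x, y, z axes, in that order (R = Rz(yaw) Ry(pitch) Rx(roll)).
In Python, from plant import monitor, eyes, ticket gives the robot as it stands. The module is installed in compiled form; this text tells all that it offers.
- The arm moves only by the shell command python3 -m crank 'ROWS'. ROWS is JSON, a list of rows, each an object with "linear": the shift along the world's x, y, z in units of 60 mm (1.0 is 60 mm), a list of three; "rot": the turn, a rotation vector about the world's x, y, z in units of 5 degrees (1.0 is 5 degrees), a list of three; "hand": the opening, from 0 (shut) to 1 (fully open). In form: [{"linear": [tx, ty, tz], "rot": [ax, ay, az], "hand": hand}, ...]. A call has 1 to 20 rows; each row shifts and turns the pose as measured when the row begins; what a row does not reach is not made up. A row lasts 1/8 s, in which the tool goes at most 62.5 mm and 10.7 degrees, less where a joint would pass 70% of its speed; a pose out of reach is approached as far as the arm can. A call is refused whole if a number of a shift passes 1 or a number of a turn 1, either way. A call with a gripper value outside its range is refused whole. The fingers move at their own pace and stop on an object; the grip force is fixed at half the most. Time passes only in rows, so rows that do not move let the fingers close. It gives the time, the measured TCP pose, the force and the opening at its end, in the units of the state.
- monitor.get_obs(): the state, without advancing time (a new reading comes with each control period).
- eyes.snapshot(name): name is "side" or "top" or "wrist"; returns a dict with "image" (420x560x3 uint8, red, green, blue), "depth" (420x560 float32, m along the optical axis (not along the pixel's ray), 0 where there is no reading), "K" (3x3 intrinsics, pixels), "camera_from_world" (4x4, takes a point from world to camera coordinates); the wrist camera has in their place "hand_eye" (4x4, takes a point from camera to tool coordinates, whose origin is the TCP and whose axes are the tool frame's). Camera axes: x right, y up, looking along -z (the intrinsics and any distortion apply to the point x, -y, -z); pixel columns grow to the right and rows downward; lengths in m; the calibration is good to about 2 mm. A picture is of the moment at which its call begins: read the wrist's pose just before it.
- ticket.close_job(): hands the job in, once; it reports no verdict.
The state is a dict: "clock": time; "joint_pos": joint angles; "qvel": joint speeds; "tau": joint torques, N m; "tool_pos": TCP position; "orientation": TCP orientation; "force": force on the tool from outside, world axes, zero at the start; "moment": the same for the moment, N m; "opening": finger opening in m.
Only numpy, scipy, OpenCV 4.12 (cv2) and the standard library are available. Lean on these libraries where they do the work, as an engineer would, in place of code of your own. Each camera call takes 0.05 s, during which the arm holds its last target.

### The job

Thread the three spacer discs onto the vertical spindle of the carousel drive, under its ring lamp, in size order: the large blue one first, then the medium green one, then the small orange one, each lying flat on the one below, and let go of them. Lower each disc down the spindle rather than letting it fall, do not bump the lamp, and leave everything else on the bench where it stands.

Things in the scene. Friction and masses are not known exactly. Their poses are not given: they have to be found in the camera images.
- machine: carousel drive, fixed: cream housing 45 mm high, round in front (radius 70 mm about the spindle), 140 mm wide behind and reaching 150 mm to local +x. Its vertical steel spindle is 20 mm in diameter, the last 10 mm tapering to 8 mm. A black post (18 mm diameter, 330 mm high) at local (100, 55) mm carries the lamp. Origin: on the bench under the spindle axis; local -x faces the robot within 0.35 rad
- seat (a point): centre of the 90 mm steel seat at the spindle's foot, 50 mm above the bench; undersides rest 0 (large), 16 (medium), 32 mm (small) above it. Discs may sit at any angle about the spindle, but a larger disc's fin stands 3 mm outside the next one's rim, so fins must point different ways: 50 degrees apart suffices for large-medium and large-small, 100 for medium-small
- spindle_tip (a point): the top end of the spindle, on its axis, 70 mm above the seat
- lamp: black ring lamp, fixed over the spindle: 76 mm outer, 46 mm inner diameter, underside 270 and top 296 mm above the bench, on a bar running back to the post. A gripper upright on a fin at the spindle would strike it: lean the gripper outward, away from the spindle, 25 to 45 degrees. Origin: on the bench under the spindle axis
- large: blue plastic disc, 120 mm diameter, 16 mm thick, 25 mm bore, about 240 g. On its local -x side an ear (24 mm wide) carries an upright fin to grip: 14 mm thick (y), 24 mm long (x), top 58 mm above the underside, fin centre 60 mm and outer end 72 mm from the bore axis. Origin: underside centre; z up. Starts flat on the bench, fin within 0.6 rad of pointing to world -x.
- medium: green plastic disc, 90 mm diameter, 16 mm thick, 25 mm bore, about 140 g. On its local -x side an ear (24 mm wide) carries an upright fin to grip: 14 mm thick (y), 24 mm long (x), top 58 mm above the underside, fin centre 45 mm and outer end 57 mm from the bore axis. Origin: underside centre; z up. Starts flat on the bench, fin within 0.6 rad of pointing to world -x.
- small: orange plastic disc, 60 mm diameter, 16 mm thick, 25 mm bore, about 80 g. On its local -x side an ear (24 mm wide) carries an upright fin to grip: 14 mm thick (y), 24 mm long (x), top 58 mm above the underside, fin centre 34 mm and outer end 46 mm from the bore axis. Origin: underside centre; z up. Starts flat on the bench, fin within 0.6 rad of pointing to world -x.
- reagent: bystander, loose: glass bottle with blue cap, 80 mm diameter, 170 mm tall; origin at the centre of its underside
- jar: bystander, loose: white jar with orange cap, 68 mm diameter, 120 mm tall; origin at the centre of its underside
- dishes: bystander, loose: stack of clear dishes, 90 mm diameter, 30 mm tall; origin at the centre of its underside
- vial: bystander, loose: small amber jar with white cap, 52 mm diameter, 70 mm tall; origin at the centre of its underside
- slidebox: bystander, loose: closed yellow slide box, 90 mm (x) by 180 mm (y), 35 mm high; origin at the centre of its underside
- spatula: bystander, loose: hand spatula 190 mm long lying along its local x, about 30 mm high at most; origin under its middle
There are look-alikes about, which are no part of the job. Several things have the shape of the large; the one meant has the colours described above.

How it is judged (in metres and radians):
On the way, in this order (a step that is already met when the one before it is completed fails the run):
1. the large spacer lies flat on the seat, on the spindle (horizontal distance between large and seat below 0.005 m and z of large in the frame of seat between -0.004 and 0.004 m and angle between large's own z axis and vertical below 0.07 rad), for 0.2 s.
2. then the medium spacer lies flat on the large one, on the spindle (all of step 1 and horizontal distance between medium and seat below 0.005 m and z of medium in the frame of seat between 0.012 and 0.02 m and angle between medium's own z axis and vertical below 0.07 rad), for 0.2 s.
3. then the small spacer lies flat on the medium one, on the spindle (all of step 2 and horizontal distance between small and seat below 0.005 m and z of small in the frame of seat between 0.028 and 0.036 m and angle between small's own z axis and vertical below 0.07 rad), for 0.2 s.
At the end, for the whole second after the job is handed in: All three spacers are on the spindle, centred within 5 mm of its axis, lying flat within 4 degrees and within 4 mm of their height in the stack large, medium, small from the bottom, at rest and let go; every bystander within 30 mm of where it began (all of step 3 and linear speed of each of large, medium, small below 0.03 m/s and contact force between the fingers and large below 0.05 N and contact force between the fingers and medium below 0.05 N and contact force between the fingers and small below 0.05 N and distance of each of reagent, jar, dishes, vial, slidebox, spatula from where it was at the start of the episode below 0.03 m); the robot touches nothing.
It fails at once if a spacer falls down the spindle (faster than 0.7 m/s) ((horizontal distance between large and seat below 0.006 m and z of large in the frame of seat below 0.07 m and linear speed of large above 0.7 m/s) or (horizontal distance between medium and seat below 0.006 m and z of medium in the frame of seat below 0.07 m and linear speed of medium above 0.7 m/s) or (horizontal distance between small and seat below 0.006 m and z of small in the frame of seat below 0.07 m and linear speed of small above 0.7 m/s)).
It fails at once if the lamp is struck (more than 8 N) (contact force between anything else and lamp above 8 N).
It fails at once if a bystander is shifted more than 30 mm or tipped over (distance of any of reagent, jar, dishes, vial, slidebox, spatula from where it was at the start of the episode above 0.03 m or angle between any of reagent, jar, dishes, vial, slidebox, spatula's own z axis and vertical above 0.4 rad).
It also fails if it takes over 69 s, if anything falls off the work surface, if the arm or the gripper's body presses on something with over 40 N, if the wrist force passes 120 N, or if a joint passes its speed limit or range.

## Working session

There is one attempt and no reset: what is moved stays moved. The work goes in short steps, Python scripts to look and compute and a shell command to move; the robot and the scene stay as the last step left them, time stands still between calls to the robot, and variables do not carry over. Pictures are saved under pics/ and viewed, and the job is handed in when it is done.

```bash
mkdir -p pics; ls; python3 - <<'E'
from plant import monitor, eyes
import cv2, numpy as np
print(monitor.get_obs())
for n in ("top","side","wrist"):
    s=eyes.snapshot(n); cv2.imwrite(f"pics/{n}0.png",cv2.resize(s["image"][:,:,::-1],(800,600)))
    np.savez(f"{n}0.npz",**s)
    print(n,s["K"].tolist(),[ (k,np.round(v,4).tolist()) for k,v in s.items() if k in("camera_from_world","hand_eye")], [k for k in s])
E
```

```text
pics
{'clock': 0.0, 'joint_pos': array([ 8.69808121e+01,  2.05898447e+01,  6.34896326e-01, -2.04250919e-02,
       -7.01332471e+01, -1.65068863e+01]), 'qvel': array([ 0.05055517,  0.03097599,  0.07295976, -0.00142547,  0.03625036,
        0.05915706]), 'tau': array([ 1.12979040e-03, -5.82721853e+01,  2.93051022e+01,  6.99689895e+00,
        6.87344917e-03, -1.71944484e-04]), 'tool_pos': array([0.22547065, 0.63573572, 0.22564818]), 'orientation': array([  94.22622385,   89.90973791, -105.30680634]), 'force': array([ 0.37269651, -0.53451948,  0.35146422]), 'moment': array([-0.02652315, -0.03024526,  0.03539855]), 'opening': 0.08766580408422235}
top [[394.02402363885693, 0.0, 280.71968285120056], [0.0, 394.02402363885693, 213.29249081440014], [0.0, 0.0, 1.0]] [('camera_from_world', [[0.0123, -0.9999, -0.0095, -0.0995], [0.9848, 0.0104, 0.1736, -0.4936], [-0.1735, -0.0115, 0.9848, -1.1435], [0.0, 0.0, 0.0, 1.0]])] ['image', 'depth', 'K', 'camera_from_world']
side [[474.1222926220283, 0.0, 281.16715393384953], [0.0, 474.1222926220283, 206.4067226699636], [0.0, 0.0, 1.0]] [('camera_from_world', [[0.8616, -0.5073, 0.0196, -0.4753], [0.3431, 0.6102, 0.7141, -0.1637], [-0.3742, -0.6085, 0.6998, -1.4534], [0.0, 0.0, 0.0, 1.0]])] ['image', 'depth', 'K', 'camera_from_world']
wrist [[368.7799716981213, 0.0, 281.687093021975], [0.0, 368.7799716981213, 209.5749178116725], [0.0, 0.0, 1.0]] [('hand_eye', [[-0.0012, 0.2804, -0.9599, -0.1576], [1.0, 0.0002, -0.0012, -0.0006], [-0.0002, -0.9599, -0.2804, -0.0769], [0.0, 0.0, 0.0, 1.0]])] ['image', 'depth', 'K', 'hand_eye']
```

View pics/top0.png

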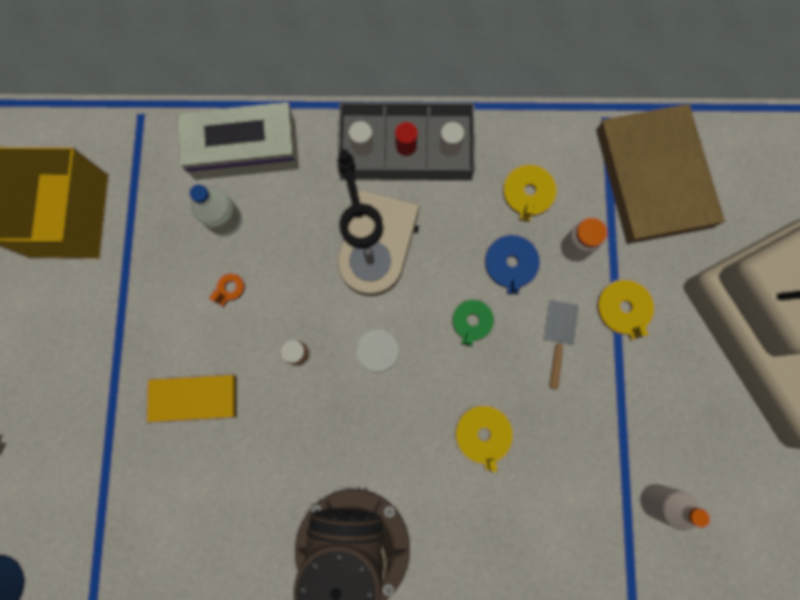

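View pics/side0.png

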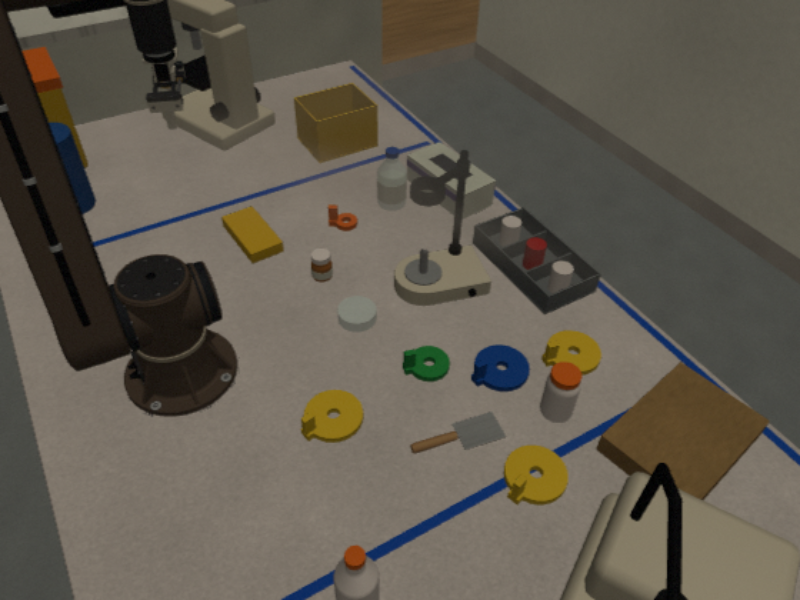

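View pics/wrist0.png

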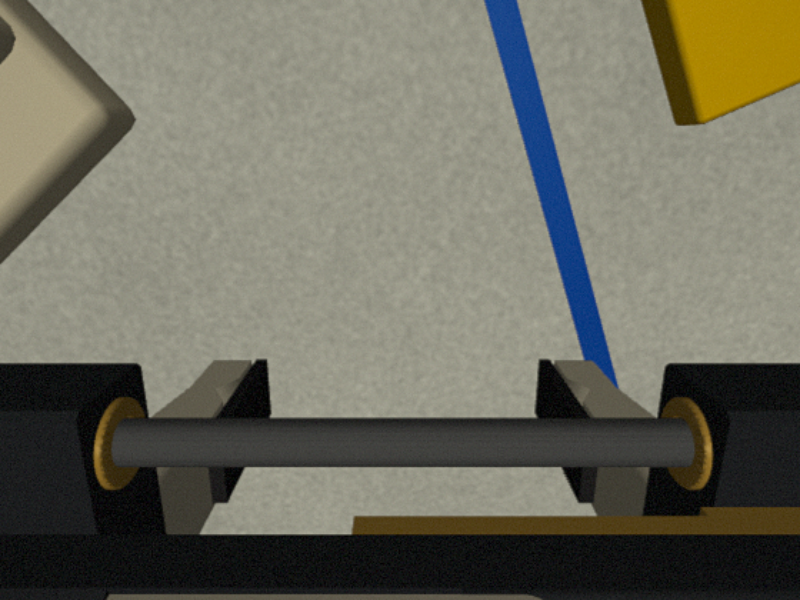

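Top picture (800x600 px): things shaped like the large disc are blue (512,261) and yellow (530,190), (626,307) and (484,434). Only the blue one matches the description. Green medium is at (472,320), orange small at (230,288), seat at (370,262), lamp ring at (361,226). Next I'll measure them and check an enlarged crop.

```bash
cat > h.py <<'E'
import numpy as np, cv2
from scipy.optimize import least_squares
def load(f): return dict(np.load(f))
def T_tool(o):
    from scipy.spatial.transform import Rotation as R
    T=np.eye(4); T[:3,:3]=R.from_euler('xyz',o['orientation'],degrees=True).as_matrix(); T[:3,3]=o['tool_pos']; return T
def wfc(s,T=None):
    return np.linalg.inv(s["camera_from_world"]) if "camera_from_world" in s else T@s["hand_eye"]
def cloud(s,T=None):
    d=s["depth"];K=s["K"];v,u=np.mgrid[:420,:560]
    P=np.stack([(u-K[0,2])/K[0,0]*d,-(v-K[1,2])/K[1,1]*d,-d,np.ones_like(d)],-1)
    W=P@wfc(s,T).T
    W[d<=0]=np.nan
    return W[...,:3]
def ray_at(s,u,v,z,T=None):
    K=s["K"];M=wfc(s,T);r=M[:3,:3]@np.array([(u-K[0,2])/K[0,0],-(v-K[1,2])/K[1,1],-1]);c=M[:3,3]
    return c+r*(z-c[2])/r[2]
def circ(p,r=None):
    c=p.mean(0)
    f=(lambda q:np.hypot(*(p-q[:2]).T)-(q[2] if r is None else r))
    return least_squares(f,[*c,0.03] if r is None else c,loss='soft_l1',f_scale=.002).x
def hsv(s): return cv2.cvtColor(s["image"],cv2.COLOR_RGB2HSV)
E
python3 - <<'E'
from h import *
for n in("top","side"):
    s=load(n+"0.npz");W=cloud(s);H=hsv(s)
    for nm,lo,hi in(("blue",100,125),("green",55,85),("orange",3,14)):
        m=((H[...,0]>=lo)&(H[...,0]<=hi)&(H[...,1]>120)&(H[...,2]>40)).astype(np.uint8)
        k,l,st,c=cv2.connectedComponentsWithStats(m)
        for i in range(1,k):
            if st[i,4]>60:
                p=W[l==i];print(n,nm,c[i].round(),st[i,4],np.nanmedian(p,0).round(3))
s=load("top0.npz")
im=s["image"][:,:,::-1]
a=cv2.resize(im[150:260,300:390],(400,489),interpolation=cv2.INTER_CUBIC)
b=cv2.resize(im[90:215,215:305],(352,489),interpolation=cv2.INTER_CUBIC)
cv2.imwrite("pics/crop1.png",np.hstack([a,b]))
E
```

```text
top blue [89. 72.] 684 [0.975 0.547 0.001]
top blue [219.  73.] 120 [0.975 0.118 0.   ]
top blue [399.  74.] 516 [ 0.976 -0.484 -0.   ]
top blue [521.  75.] 291 [ 0.976 -0.881 -0.001]
top blue [ 81. 255.] 1640 [0.356 0.52  0.001]
top blue [428. 160.] 322 [ 0.68  -0.559 -0.001]
top blue [139. 135.] 101 [0.69  0.303 0.17 ]
top blue [358. 183.] 990 [ 0.598 -0.331  0.015]
top blue [437. 328.] 934 [ 0.16  -0.56  -0.001]
top blue [  6. 405.] 403 [-0.059  0.665  0.034]
top green [331. 224.] 520 [ 0.468 -0.245  0.016]
top orange [414. 162.] 336 [ 0.634 -0.475  0.119]
top orange [159. 202.] 299 [0.528 0.289 0.017]
top orange [489. 362.] 154 [ 0.101 -0.617  0.178]
side blue [289.  85.] 107 [0.979 0.651 0.   ]
side blue [ 51. 115.] 696 [-0.041  0.674  0.145]
side blue [283. 103.] 61 [0.866 0.513 0.003]
side blue [132. 150.] 355 [0.182 0.519 0.001]
side blue [458. 232.] 400 [ 0.977 -0.426  0.001]
side blue [350. 257.] 968 [ 0.595 -0.344  0.017]
side blue [410. 306.] 283 [ 0.646 -0.561  0.002]
side blue [547. 311.] 159 [ 0.975 -0.771  0.001]
side blue [305. 364.] 735 [ 0.292 -0.562  0.001]
side blue [218. 411.] 242 [ 0.048 -0.56   0.002]
side green [298. 254.] 583 [ 0.462 -0.249  0.017]
side orange [29. 48.] 583 [-0.023  0.934  0.284]
side orange [238. 153.] 238 [0.524 0.286 0.016]
side orange [372. 179.] 128 [ 0.854 -0.116  0.05 ]
side orange [396. 263.] 340 [ 0.632 -0.483  0.12 ]
side orange [248. 390.] 211 [ 0.1   -0.624  0.18 ]
```

View pics/crop1.png

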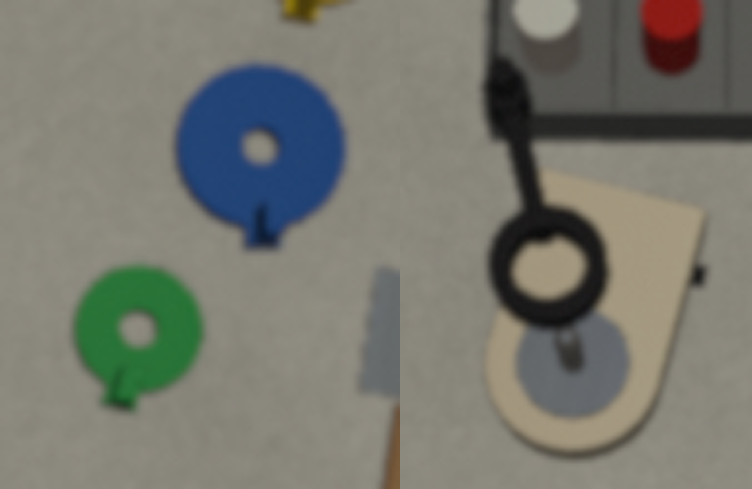

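The crop confirms the blue disc (crop 260,147) and the green one (137,328), both with fins toward the robot. The seat is at crop (572,363), with the lamp ring displaced by parallax at (547,265). Next I'll fit circles.

```bash
python3 - <<'E'
from h import *
for n in("top","side"):
    s=load(n+"0.npz");W=cloud(s);H=hsv(s)
    for nm,lo,hi,R,xy in(("large",100,125,.06,(.598,-.335)),("medium",55,85,.045,(.465,-.245)),("small",3,14,.03,(.527,.289))):
        m=((H[...,0]>=lo)&(H[...,0]<=hi)&(H[...,1]>110)&(H[...,2]>25)&(np.hypot(W[...,0]-xy[0],W[...,1]-xy[1])<.1))
        top=m&(W[...,2]>.010)&(W[...,2]<.021)
        fin=m&(W[...,2]>.035)
        # rim: contour of mask, rays at z=.016
        cs,_=cv2.findContours(top.astype(np.uint8),cv2.RETR_CCOMP,cv2.CHAIN_APPROX_NONE)
        cs=sorted(cs,key=cv2.contourArea)[::-1]
        P=np.array([ray_at(s,*q,.016)[:2] for q in cs[0][:,0]])
        c=circ(P[P[:,0]>np.median(P[:,0])-.5*R],R-.0007)
        c2=None
        if len(cs)>1:
            P=np.array([ray_at(s,*q,.016)[:2] for q in cs[1][:,0]]);c2=circ(P)
        f=W[fin&(W[...,2]>.05)]
        fc=np.median(f,0)
        d=fc[:2]-c; 
        print(n,nm,"rim",c.round(4),"bore",None if c2 is None else c2.round(4),"fin",fc.round(4),len(f),"r",np.hypot(*d).round(4),"ang",np.degrees(np.arctan2(*d[::-1])).round(1),"topz",np.median(W[top][:,2]).round(4))
    # seat
    V=W; 
    if n=="top": c0=(.60,.0)
    g=(abs(W[...,2]-.05)<.004)&(H[...,1]<60)&(np.hypot(W[...,0]-.6,W[...,1]-.0)<.15)
    k,l,st,c=cv2.connectedComponentsWithStats(g.astype(np.uint8))
    for i in range(1,k):
        if st[i,4]>100:
            p=W[l==i];print("seat cand",c[i],st[i,4],p.min(0).round(3),p.max(0).round(3))
    for zl,zh,t in((.06,.118,"spindle"),(.119,.125,"tip"),(.262,.275,"lampunder"),(.29,.302,"lamptop"),(.32,.34,"posttop"),(.04,.048,"housing")):
        g=(W[...,2]>zl)&(W[...,2]<zh)&(np.hypot(W[...,0]-.62,W[...,1]-.0)<.18)
        p=W[g]
        if len(p): print(t,len(p),np.median(p,0).round(4),p.min(0).round(3),p.max(0).round(3))
        if t=="lamptop" and len(p):print("  lamp circle",circ(p[:,:2]))
E
```

```text
top large rim [ 0.5976 -0.3333] bore [ 0.5989 -0.333   0.0154] fin [ 0.5402 -0.333   0.057 ] 39 r 0.0574 ang 179.7 topz 0.015
top medium rim [ 0.4671 -0.2488] bore [ 0.4687 -0.2466  0.0161] fin [ 0.4259 -0.2342  0.056 ] 39 r 0.0437 ang 160.5 topz 0.0152
top small rim [0.5359 0.2797] bore [0.5362 0.2798 0.0139] fin [0.5075 0.298  0.057 ] 38 r 0.0338 ang 147.3 topz 0.0158
seat cand [258.55947955 183.98513011] 538 [ 0.543 -0.085  0.046] [0.628 0.035 0.054]
spindle 71 [ 0.585  -0.0262  0.0967] [ 0.578 -0.057  0.06 ] [0.793 0.048 0.118]
tip 1 [ 0.5859 -0.0228  0.1193] [ 0.586 -0.023  0.119] [ 0.586 -0.023  0.119]
lampunder 28 [ 0.5618 -0.0235  0.2732] [ 0.551 -0.059  0.271] [0.687 0.009 0.275]
lamptop 667 [ 0.6053 -0.0144  0.2954] [ 0.551 -0.062  0.29 ] [0.709 0.017 0.302]
  lamp circle [ 0.59532629 -0.02388141  0.0346397 ]
posttop 56 [0.6981 0.0029 0.3284] [ 0.69  -0.006  0.32 ] [0.71  0.011 0.332]
housing 1817 [ 0.6428 -0.0534  0.0444] [ 0.519 -0.126  0.04 ] [0.791 0.05  0.048]
side large rim [ 0.6022 -0.3402] bore [ 0.6015 -0.3402  0.0124] fin [ 0.5414 -0.3403  0.0572] 44 r 0.0607 ang 
[... 191 characters left out ...]
 0.2735 0.0124] fin [0.5108 0.2945 0.0559] 22 r 0.0358 ang 144.3 topz 0.0154
seat cand [295.57894737 190.46439628] 323 [ 0.547 -0.081  0.046] [0.654 0.025 0.054]
spindle 182 [ 0.6923 -0.0153  0.0842] [ 0.581 -0.042  0.06 ] [0.797 0.042 0.117]
tip 8 [ 0.6932 -0.0088  0.1213] [ 0.587 -0.039  0.119] [ 0.7   -0.001  0.124]
lampunder 50 [ 0.6079 -0.0149  0.2721] [ 0.555 -0.068  0.263] [ 0.715 -0.002  0.275]
lamptop 323 [ 0.61   -0.0201  0.2958] [ 0.554 -0.07   0.29 ] [0.721 0.009 0.302]
  lamp circle [ 0.60326331 -0.0297442   0.0379569 ]
posttop 30 [ 0.7007 -0.0038  0.3287] [ 0.694 -0.013  0.32 ] [0.712 0.007 0.335]
housing 1100 [ 0.6521 -0.0551  0.0449] [ 0.522 -0.136  0.04 ] [0.798 0.041 0.048]
```

```bash
python3 - <<'E'
from h import *
for n,(u0,v0) in(("top",(225,145)),("side",(265,160))):
    s=load(n+"0.npz");im=s["image"][:,:,::-1]
    cv2.imwrite(f"pics/seat_{n}.png",cv2.resize(im[v0:v0+70,u0:u0+90],(720,560),interpolation=cv2.INTER_CUBIC))
from plant import monitor
o=monitor.get_obs();print(T_tool(o).round(3))
E
```

```text
[[-0.    -0.334 -0.942  0.226]
 [-0.001 -0.942  0.334  0.636]
 [-1.     0.001 -0.     0.226]
 [ 0.     0.     0.     1.   ]]
```

View pics/seat_top.png

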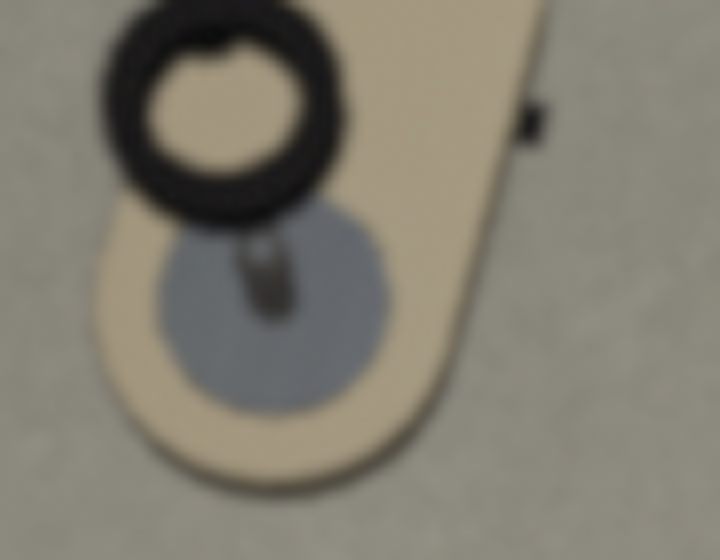

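View pics/seat_side.png

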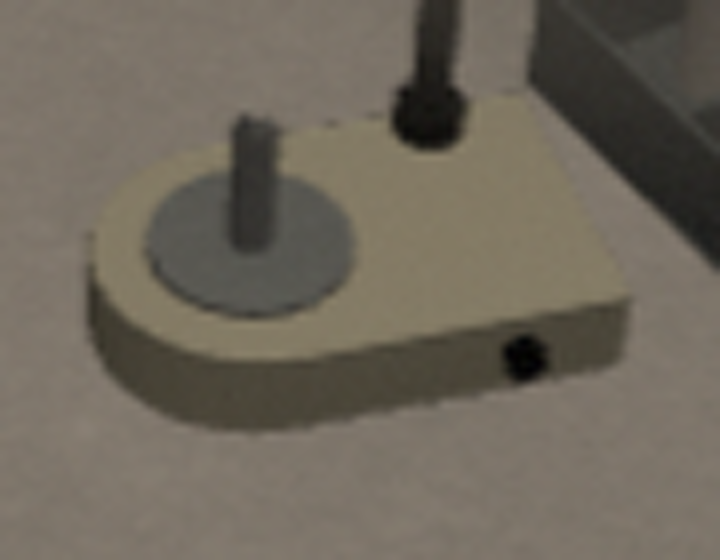

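```bash
python3 - <<'E'
from h import *
t=load("top0.npz");s=load("side0.npz")
print("top seat",ray_at(t,258.7,181.9,.05)[:2],"edges y",ray_at(t,225+157/8-.5,181.9,.05)[1],ray_at(t,225+390/8-.5,181.9,.05)[1],"bottom",ray_at(t,258.7,145+413/8-.5,.05)[0])
print("side seat",ray_at(s,295.75,189.9,.05)[:2],"tip",ray_at(s,296.5,174.3,.12)[:2])
print("top tip",ray_at(t,225+260/8-.5,145+240/8-.5,.12)[:2])
print("lamp top", ray_at(t,225+224/8-.5,145+103/8-.5,.283))
E
```

```text
top seat [ 0.58946882 -0.02595162] edges y 0.018339231909004744 -0.07013445082104908 bottom 0.5452830602888301
side seat [ 0.5908065  -0.02993627] tip [ 0.59049868 -0.02969256]
top tip [ 0.59310927 -0.0255236 ]
lamp top [ 0.59097041 -0.02574252  0.283     ]
```

Spindle axis ≈ (0.590,-0.028); post and lamp positions agree. Large ≈ (0.600,-0.337), fin at 180°. Medium fin ≈163°, small ≈146°. Plan for fins on the spindle: large 180°, medium 240°, small 120°, with 35° lean. I'll start the transit now.

```bash
python3 -m crank '[{"linear":[0.15,-0.5,0.05],"rot":[0,0,-1],"hand":1},{"linear":[0.15,-0.5,0.05],"rot":[0,0,-1],"hand":1},{"linear":[0.15,-0.5,0.05],"rot":[0,0,-1],"hand":1},{"linear":[0.15,-0.5,0.05],"rot":[0,0,-1],"hand":1},{"linear":[0.15,-0.5,0.05],"rot":[0,0,-1],"hand":1},{"linear":[0.15,-0.5,0.05],"rot":[0,0,-1],"hand":1},{"linear":[0.15,-0.5,0.05],"rot":[0,0,-1],"hand":1},{"linear":[0.15,-0.5,0.05],"rot":[0,0,-1],"hand":1},{"linear":[0.15,-0.5,0.05],"rot":[0,0,-1],"hand":1},{"linear":[0.15,-0.5,0.05],"rot":[0,0,-1],"hand":1},{"linear":[0.15,-0.5,0.05],"rot":[0,0,-1],"hand":1},{"linear":[0.15,-0.5,0.05],"rot":[0,0,-1],"hand":1},{"linear":[0.15,-0.5,0.05],"rot":[0,0,-1],"hand":1},{"linear":[0.15,-0.5,0.05],"rot":[0,0,-1],"hand":1},{"linear":[0.15,-0.5,0.05],"rot":[0,0,-1],"hand":1}]'; python3 - <<'E'
from h import *
from plant import monitor
o=monitor.get_obs();print(T_tool(o).round(3),o['joint_pos'].round(1),o['clock'])
E
```

```text
clock: 2.02
tool_pos: [0.3611, 0.1701, 0.2677]
orientation: [104.2, 89.5, -172.7]
force: [0.1, -0.4, -0.4]
opening: 0.0874
[[-0.008 -0.993  0.119  0.361]
 [-0.001  0.119  0.993  0.17 ]
 [-1.     0.008 -0.002  0.268]
 [ 0.     0.     0.     1.   ]] [ 53.6  -8.2 -26.7  -0.3 -71.8 -60.3] 2.025
```

```bash
cat >> h.py <<'E'
from scipy.spatial.transform import Rotation as Ro
def goal(theta,lean,g):
    """TCP pose for grasp point g, fin pointing theta deg outward, gripper leaning outward"""
    t=np.radians(theta);l=np.radians(lean)
    out=np.array([np.cos(t),np.sin(t),0]);up=np.array([0,0,1.])
    x=-out*np.sin(l)-up*np.cos(l); z=-out*np.cos(l)+up*np.sin(l); y=np.cross(z,x)
    T=np.eye(4);T[:3,:3]=np.stack([x,y,z],1);T[:3,3]=np.asarray(g)+.019*x
    return T
def delta(T,back=0):
    from plant import monitor
    o=monitor.get_obs();C=T_tool(o)
    tgt=T[:3,3]-back*T[:3,0]
    d=(tgt-C[:3,3])/.06
    r=np.degrees(Ro.from_matrix(T[:3,:3]@C[:3,:3].T).as_rotvec())/5
    print("t",round(float(o['clock']),2),"tcp",C[:3,3].round(4),"tgt",tgt.round(4),"\n lin",d.round(3),"rot",r.round(2),"open",round(float(o['opening']),4),"F",o['force'].round(1),"j",o['joint_pos'].round(0))
E
python3 - <<'E'
from h import *
G=goal(180,35,[.540,-.337,.044]);print(G.round(3));delta(G);delta(G,.10)
E
```

```text
[[ 0.574  0.     0.819  0.551]
 [-0.     1.    -0.    -0.337]
 [-0.819  0.     0.574  0.028]
 [ 0.     0.     0.     1.   ]]
t 2.02 tcp [0.3611 0.1701 0.2677] tgt [ 0.5509 -0.337   0.0284] 
 lin [ 3.164 -8.452 -3.988] rot [  5.02  -5.79 -16.1 ] open 0.0874 F [ 0.1 -0.4 -0.4] j [ 54.  -8. -27.  -0. -72. -60.]
t 2.02 tcp [0.3611 0.1701 0.2677] tgt [ 0.4935 -0.337   0.1104] 
 lin [ 2.208 -8.452 -2.623] rot [  5.02  -5.79 -16.1 ] open 0.0874 F [ 0.1 -0.4 -0.4] j [ 54.  -8. -27.  -0. -72. -60.]
```

```bash
python3 -m crank '[{"linear":[0.13,-0.5,0],"rot":[0.3,-0.34,-0.95],"hand":1},{"linear":[0.13,-0.5,0],"rot":[0.3,-0.34,-0.95],"hand":1},{"linear":[0.13,-0.5,0],"rot":[0.3,-0.34,-0.95],"hand":1},{"linear":[0.13,-0.5,0],"rot":[0.3,-0.34,-0.95],"hand":1},{"linear":[0.13,-0.5,0],"rot":[0.3,-0.34,-0.95],"hand":1},{"linear":[0.13,-0.5,0],"rot":[0.3,-0.34,-0.95],"hand":1},{"linear":[0.13,-0.5,0],"rot":[0.3,-0.34,-0.95],"hand":1},{"linear":[0.13,-0.5,0],"rot":[0.3,-0.34,-0.95],"hand":1},{"linear":[0.13,-0.5,-0.1],"rot":[0.3,-0.34,-0.95],"hand":1},{"linear":[0.13,-0.5,-0.2],"rot":[0.3,-0.34,-0.95],"hand":1},{"linear":[0.13,-0.5,-0.2],"rot":[0.3,-0.34,-0.95],"hand":1},{"linear":[0.13,-0.5,-0.2],"rot":[0.3,-0.34,-0.95],"hand":1},{"linear":[0.13,-0.5,-0.2],"rot":[0.3,-0.34,-0.95],"hand":1},{"linear":[0.13,-0.5,-0.2],"rot":[0.3,-0.34,-0.95],"hand":1},{"linear":[0.13,-0.5,-0.3],"rot":[0.3,-0.34,-0.95],"hand":1},{"linear":[0.13,-0.5,-0.3],"rot":[0.3,-0.34,-0.95],"hand":1},{"linear":[0.13,-0.4,-0.3],"rot":[0.3,-0.34,-0.95],"hand":1}]'; python3 - <<'E'
from h import *
G=goal(180,35,[.540,-.337,.044]);delta(G,.10)
E
```

```text
clock: 4.15
tool_pos: [0.4938, -0.3529, 0.1465]
orientation: [1.7, 53.5, -1.7]
force: [-0.5, 0.4, -0.7]
opening: 0.0877
t 4.15 tcp [ 0.4938 -0.3529  0.1465] tgt [ 0.4935 -0.337   0.1104] 
 lin [-0.004  0.265 -0.602] rot [-0.19  0.3   0.62] open 0.0877 F [-0.5  0.4 -0.7] j [-31.   8. -25. -36. -30. -35.]
```

```bash
python3 -m crank '[{"linear":[0,0.27,-0.4],"rot":[-0.2,0.3,0.6],"hand":0.7},{"linear":[0,0,-0.2],"rot":[0,0,0],"hand":0.6},{"linear":[0,0,0],"rot":[0,0,0],"hand":0.6}]'; python3 - <<'E'
from h import *
from plant import monitor,eyes
G=goal(180,35,[.540,-.337,.044]);delta(G,.10)
o=monitor.get_obs();s=eyes.snapshot("wrist");T=T_tool(o)
np.savez("w1.npz",T=T,**s);cv2.imwrite("pics/w1.png",cv2.resize(s["image"][:,:,::-1],(800,600)))
W=cloud(s,T);H=hsv(s)
m=(H[...,0]>=100)&(H[...,0]<=125)&(H[...,1]>110)&(H[...,2]>25)
top=m&(abs(W[...,2]-.016)<.005);fin=m&(W[...,2]>.053)&(W[...,2]<.07)
print("fin",np.median(W[fin],0),W[fin].min(0),W[fin].max(0))
f=m&(W[...,2]>.025);print("finall",W[f].min(0),W[f].max(0))
cs,_=cv2.findContours(top.astype(np.uint8),cv2.RETR_CCOMP,cv2.CHAIN_APPROX_NONE)
for c in cs:
    if cv2.contourArea(c)>150:
        P=np.array([ray_at(s,*q,.016,T)[:2] for q in c[:,0]]);print(len(c),circ(P))
E
```

```text
clock: 4.53
tool_pos: [0.4922, -0.338, 0.1063]
orientation: [0.2, 55.3, -0.2]
force: [-0.2, -0.1, -0.1]
opening: 0.063
t 4.53 tcp [ 0.4922 -0.338   0.1063] tgt [ 0.4935 -0.337   0.1104] 
 lin [0.022 0.016 0.067] rot [-0.02 -0.05  0.07] open 0.063 F [-0.2 -0.1 -0.1] j [-30.  11. -26. -38. -28. -29.]
fin [ 0.53731862 -0.33522211  0.05730455] [ 0.5285594  -0.34197938  0.05300143] [ 0.55372448 -0.32804129  0.05872866]
finall [ 0.41026863 -0.40070206  0.02501417] [ 0.55372448 -0.27363149  0.17981032]
359 [ 0.59674107 -0.33502031  0.06011216]
165 [ 0.57629924 -0.33312596  0.02827409]
```

View pics/w1.png

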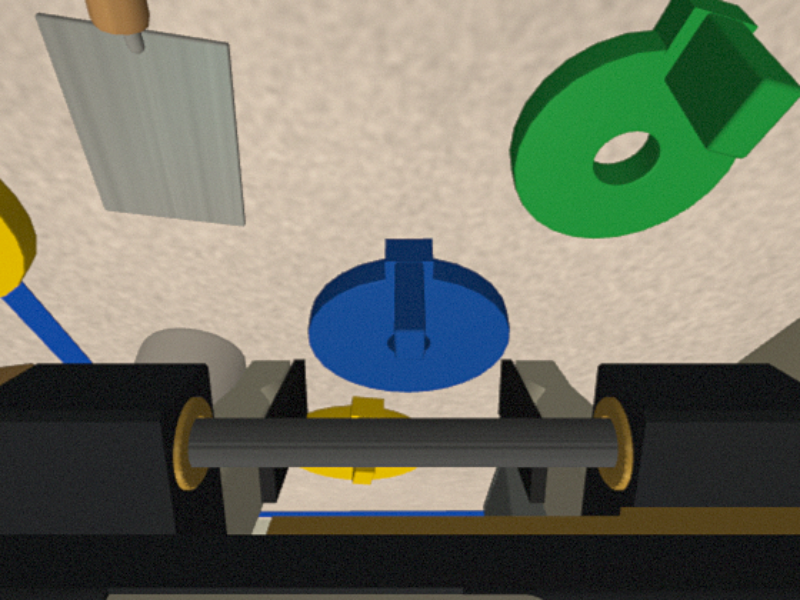

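The wrist picture shows the blue fin at (408,300), centred between the jaws (305 to 500), aligned at 180°. The wrist measurement puts the centre at (0.597,-0.335). Descending along the tool axis.

```bash
python3 -m crank '[{"linear":[0.33,0.03,-0.44],"rot":[0,0,0],"hand":0.6},{"linear":[0.33,0.03,-0.44],"rot":[0,0,0],"hand":0.6},{"linear":[0.26,0,-0.35],"rot":[0,0,0],"hand":0.6}]'; python3 - <<'E'
from h import *
G=goal(180,35,[.539,-.3355,.044]);delta(G)
E
```

```text
clock: 4.95
tool_pos: [0.5507, -0.3358, 0.0372]
orientation: [-0.4, 54.8, -0.6]
force: [-0.3, -0.5, 0.3]
opening: 0.0525
t 4.95 tcp [ 0.5507 -0.3358  0.0372] tgt [ 0.5499 -0.3355  0.0284] 
 lin [-0.013  0.006 -0.145] rot [0.04 0.04 0.06] open 0.0525 F [-0.3 -0.5  0.3] j [-29.  20. -23. -47. -22. -21.]
```

```bash
python3 -m crank '[{"linear":[-0.01,0,-0.14],"rot":[0.04,0.04,0.06],"hand":0.2},{"linear":[0,0,0],"rot":[0,0,0],"hand":0},{"linear":[0,0,0],"rot":[0,0,0],"hand":0},{"linear":[0,0,0],"rot":[0,0,0],"hand":0},{"linear":[0,0,0],"rot":[0,0,0],"hand":0},{"linear":[0,0,0],"rot":[0,0,0],"hand":0},{"linear":[0,0,0],"rot":[0,0,0],"hand":0}]'; python3 - <<'E'
from h import *
G=goal(180,35,[.539,-.3355,.044]);delta(G)
E
```

```text
clock: 5.82
tool_pos: [0.5495, -0.3359, 0.0309]
orientation: [-0.1, 54.9, -0.0]
force: [0.4, 0.2, -2.7]
opening: 0.0144
t 5.83 tcp [ 0.5495 -0.3359  0.0309] tgt [ 0.5499 -0.3355  0.0284] 
 lin [ 0.006  0.006 -0.041] rot [ 0.01  0.01 -0.01] open 0.0144 F [ 0.4  0.2 -2.7] j [-29.  21. -22. -48. -22. -19.]
```

Gripped (14.4 mm opening). Lifting and moving toward the spindle.

```bash
python3 -m crank '[{"linear":[0,0,0.3],"rot":[0,0,0],"hand":0},{"linear":[0,0,0.5],"rot":[0,0,0],"hand":0},{"linear":[0,0,0.5],"rot":[0,0,0],"hand":0},{"linear":[-0.15,0.1,0.5],"rot":[0,0,0],"hand":0},{"linear":[-0.2,0.3,0.5],"rot":[0,0,0],"hand":0},{"linear":[-0.2,0.5,0.3],"rot":[0,0,0],"hand":0},{"linear":[-0.2,0.5,0],"rot":[0,0,0],"hand":0},{"linear":[-0.2,0.5,0],"rot":[0,0,0],"hand":0},{"linear":[-0.2,0.5,0],"rot":[0,0,0],"hand":0},{"linear":[0,0.5,0],"rot":[0,0,0],"hand":0},{"linear":[0,0.5,0],"rot":[0,0,0],"hand":0},{"linear":[0,0.5,0],"rot":[0,0,0],"hand":0},{"linear":[0,0.5,0],"rot":[0,0,0],"hand":0},{"linear":[0,0.4,0],"rot":[0,0,0],"hand":0},{"linear":[0,0.2,0],"rot":[0,0,0],"hand":0},{"linear":[0,0,0],"rot":[0,0,0],"hand":0}]'; cat > look.py <<'E'
import sys
from h import *
from plant import monitor,eyes
tag=sys.argv[1]; lo,hi,R,zf=[float(a) for a in sys.argv[2:6]]
o=monitor.get_obs();C=T_tool(o)
for n in("top","side"):
    s=eyes.snapshot(n);np.savez(f"{n}_{tag}.npz",**s);cv2.imwrite(f"pics/{n}_{tag}.png",cv2.resize(s["image"][:,:,::-1],(800,600)))
    W=cloud(s);H=hsv(s)
    m=((H[...,0]>=lo)&(H[...,0]<=hi)&(H[...,1]>110)&(H[...,2]>20)&(np.hypot(W[...,0]-C[0,3],W[...,1]-C[1,3])<.16)&(W[...,2]>.05))
    p=W[m];
    # flat face plane: points in lower band
    zm=C[2,3]-.028+.016
    q=p[abs(p[:,2]-zm)<.012]
    if len(q)<30: print(n,"few",len(p));continue
    A=np.c_[q[:,:2]-q[:,:2].mean(0),np.ones(len(q))];k=np.linalg.lstsq(A,q[:,2],rcond=None)[0]
    r=q[:,2]-A@k;g=abs(r)<.003;k=np.linalg.lstsq(A[g],q[g,2],rcond=None)[0]
    zc=k[2]
    mm=(m&(abs(W[...,2]-zc)<.007)).astype(np.uint8)
    cs,_=cv2.findContours(mm,cv2.RETR_CCOMP,cv2.CHAIN_APPROX_NONE)
    out=[]
    for c in cs:
        if cv2.contourArea(c)>20:
            P=np.array([ray_at(s,*x,zc)[:2] for x in c[:,0]]);out.append((len(c),circ(P).round(4).tolist(), circ(P,R).round(4).tolist()))
    print(n,"face z",zc.round(4),"slope deg xy",np.degrees(k[:2]).round(1),len(q),out)
print("tcp",C[:3,3].round(4))
E
python3 look.py a 100 125 .0595 0
```

```text
clock: 7.82
tool_pos: [0.4852, -0.0555, 0.2139]
orientation: [4.3, 57.6, 4.5]
force: [0.6, -0.9, -2.9]
opening: 0.0136
top face z 0.1936 slope deg xy [-4.5  1.7] 824 [(124, [0.5353, -0.0541, 0.0513], [0.5273, -0.0537]), (28, [0.5312, -0.0543, 0.0137], [0.5893, -0.0577])]
side face z 0.1934 slope deg xy [-3.7  1.4] 315 [(92, [0.531, -0.0629, 0.0556], [0.5277, -0.0586])]
tcp [ 0.4852 -0.0555  0.2139]
```

```bash
python3 - <<'E'
from h import *
delta(goal(180,36.4,[.542-.019*.574,-.0265,.044+.135]))
E
```

```text
t 7.92 tcp [ 0.4851 -0.0562  0.2137] tgt [ 0.5424 -0.0265  0.1637] 
 lin [ 0.954  0.495 -0.833] rot [-0.45 -0.83 -0.18] open 0.014 F [-0.3  0.1 -3. ] j [  21.  -16.  -58.   29.  -19. -136.]
```

View pics/side_a.png

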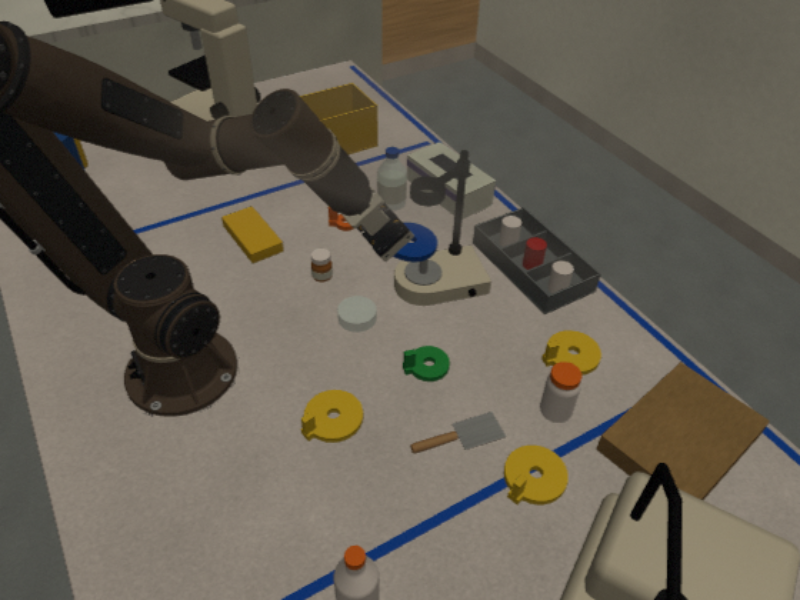

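J3 is near its limit (-58°) with the arm this far in. The disc is held above and left of the spindle (side picture 410,240). Moving forward and correcting tilt.

```bash
python3 -m crank '[{"linear":[0.24,0.12,-0.1],"rot":[0,0,0],"hand":0},{"linear":[0.24,0.12,-0.15],"rot":[-0.15,-0.3,-0.06],"hand":0},{"linear":[0.24,0.12,-0.15],"rot":[-0.15,-0.3,-0.06],"hand":0},{"linear":[0.24,0.12,-0.1],"rot":[-0.15,-0.3,-0.06],"hand":0},{"linear":[0,0,0],"rot":[0,0,0],"hand":0}]';python3 look.py b 100 125 .0595 0;  python3 - <<'E'
from h import *
delta(goal(180,36.4,[.542-.019*.574,-.0265,.044+.135]))
E
```

```text
clock: 8.55
tool_pos: [0.555, -0.0424, 0.211]
orientation: [2.3, 56.1, 2.6]
force: [-0.4, -1.3, -3.3]
opening: 0.014
top face z 0.1909 slope deg xy [-3.7  1.3] 574 [(44, [0.6192, -0.0168, 0.0209], [0.6721, -0.0044]), (98, [0.6094, -0.0619, 0.0364], [0.6222, -0.1133])]
side face z 0.1921 slope deg xy [-3.3  1. ] 238 [(64, [0.6001, -0.0785, 0.0354], [0.6067, -0.1192])]
tcp [ 0.555  -0.0424  0.211 ]
t 8.65 tcp [ 0.5545 -0.0425  0.2113] tgt [ 0.5424 -0.0265  0.1637] 
 lin [-0.202  0.267 -0.793] rot [-0.26 -0.49 -0.14] open 0.0138 F [ 0.2 -0.2 -3.7] j [  14.   -8.  -58.   46.   -9. -148.]
```

```bash
cat > kin.py <<'E'
from h import *
import itertools, json
D=[ # joints, pos, rpy
([86.981,20.59,.635,-.02,-70.133,-16.507],[.22547,.63574,.22565],[94.226,89.91,-105.307]),
([53.6,-8.2,-26.7,-.3,-71.8,-60.3],[.3611,.1701,.2677],[104.2,89.5,-172.7]),
([-31,8,-25,-36,-30,-35],[.4938,-.3529,.1465],[1.7,53.5,-1.7]),
([-30,11,-26,-38,-28,-29],[.4922,-.338,.1063],[.2,55.3,-.2]),
([-29,20,-23,-47,-22,-21],[.5507,-.3358,.0372],[-.4,54.8,-.6]),
([-29,21,-22,-48,-22,-19],[.5495,-.3359,.0309],[-.1,54.9,0]),
([21,-16,-58,29,-19,-136],[.4851,-.0562,.2137],[4.3,57.6,4.5])]
def fk(q,p,s4,s6,off):
    q=np.radians(q);a0,d,h,L1,L2,c,Lt=p
    Rz=Ro.from_euler('z',q[0]);R2=Rz*Ro.from_euler('y',q[1]);R3=Rz*Ro.from_euler('y',q[1]-q[2])
    w=Rz.apply([a0,d,h])+R2.apply([0,0,L1])+R3.apply([L2,0,c])
    R=R3*Ro.from_euler('x',s4*q[3])*Ro.from_euler('y',-q[4])*Ro.from_euler('x',s6*q[5]+np.radians(off))
    return w+R.apply([Lt,0,0]),R
if __name__=="__main__":
    from plant import monitor
    o=monitor.get_obs();D.append((list(o['joint_pos']),list(o['tool_pos']),list(o['orientation'])))
    best=None
    for s4,s6,off in itertools.product((1,-1),(1,-1),(0,90,180,-90)):
        f=lambda p:np.concatenate([np.r_[(fk(q,p,s4,s6,off)[0]-t)*10,(Ro.from_euler('xyz',r,degrees=True).inv()*fk(q,p,s4,s6,off)[1]).as_rotvec()] for q,t,r in D])
        r=least_squares(f,[0,-.19,.4,.4,.4,0,.3])
        if best is None or r.cost<best[0]: best=(r.cost,r.x,s4,s6,off,f(r.x).reshape(-1,6))
    print(best[0],best[1].round(4),best[2:5]);print((best[5]*[100,100,100,57,57,57]).round(1))
    json.dump([best[1].tolist(),*best[2:5]],open("kin.json","w"))
E
python3 kin.py
```

```text
3.1758852173358827 [ 0.0734 -0.1517  0.2772  0.3861  0.3898  0.0145  0.3247] (-1, -1, -90)
[[-4.350e+01 -6.450e+01 -3.110e+01 -0.000e+00  0.000e+00 -0.000e+00]
 [-8.300e+00  5.550e+01 -4.300e+01 -1.000e-01 -0.000e+00 -1.000e-01]
 [ 1.400e+01 -1.790e+01  4.960e+01  0.000e+00  7.000e-01  5.000e-01]
 [ 1.910e+01 -2.400e+01  5.840e+01 -1.200e+00  5.000e-01  6.000e-01]
 [-4.000e-01 -4.100e+01  8.160e+01  1.000e-01  2.000e-01  1.000e-01]
 [ 8.000e+00 -4.320e+01  8.670e+01 -7.000e-01 -2.000e-01 -1.000e-01]
 [-8.500e+00  2.180e+01 -8.950e+01 -0.000e+00 -0.000e+00 -3.000e-01]
 [-6.480e+01 -2.990e+01 -1.128e+02 -0.000e+00  0.000e+00  0.000e+00]]
```

```bash
python3 - <<'E'
import re
s=open("kin.py").read()
open("kin2.py","w").write('''
from kin import *
def frames(q):
    q=np.radians(q)
    Rz=Ro.from_euler('z',q[0]);R2=Rz*Ro.from_euler('y',q[1]);R3=Rz*Ro.from_euler('y',q[1]-q[2])
    R4=R3*Ro.from_euler('x',-q[3]);R5=R4*Ro.from_euler('y',-q[4]);R6=R5*Ro.from_euler('x',-q[5]-np.pi/2)
    return [Rz,R2,R3,R4,R5,R6]
def row(q):
    F=[f.as_matrix() for f in frames(q)]
    return np.hstack([np.array([[0],[0],[1.]]),F[0][:,:2],F[1][:,[0,2]],F[2][:,[0,2]],F[3][:,1:],F[4][:,[0,2]]])
''')
E
python3 - <<'E'
import sys;sys.path.insert(0,'.')
from kin2 import *
from plant import monitor
o=monitor.get_obs();D.append((list(o['joint_pos']),list(o['tool_pos']),list(o['orientation'])))
A=np.vstack([row(q) for q,_,_ in D]);b=np.concatenate([t for _,t,_ in D])
lam=1e-3
x=np.linalg.solve(A.T@A+lam**2*len(b)*np.eye(A.shape[1])*1,A.T@b)
print(x.round(3));print(((A@x-b)*1000).reshape(-1,3).round(1))
E
```

```text
[ 0.19  -0.017 -0.002 -0.002  0.6    0.469  0.018 -0.19  -0.008  0.375
  0.011]
[[ 0.6 -0.2  0.4]
 [ 1.  -0.   0.1]
 [-1.7  3.1 -2.5]
 [ 2.2  1.3 -0.7]
 [-5.7 -1.1 -0.2]
 [ 5.8 -2.   2.1]
 [ 1.4 -0.2  2.7]
 [-1.6  0.4 -1.9]]
```

```bash
cat > ik.py <<'E'
from kin2 import *
X=np.array([.19,-.017,-.002,-.002,.6,.469,.018,-.19,-.008,.375,.011])
LO=np.array([-176.03,-82.01,-58.28,-173.87,-174.79,-173.66])+2;HI=np.array([176.03,121.73,71.71,95.51,-.11,173.66])-2
def ik(T,q0s):
    Rt=Ro.from_matrix(T[:3,:3]);best=None
    for q0 in q0s:
        f=lambda q:np.r_[(row(q)@X-T[:3,3])*10,(Rt.inv()*frames(q)[5]).as_rotvec()*2]
        r=least_squares(f,np.clip(q0,LO+1e-3,HI-1e-3),bounds=(LO,HI),x_scale=30)
        if best is None or r.cost<best[0]-1e-7: best=(r.cost,r.x,f(r.x))
    return best
def rep(th,lean,g,q0s):
    b=ik(goal(th,lean,g),q0s)
    return "e%.1fmm/%.1fdeg"%(np.linalg.norm(b[2][:3])*100,np.linalg.norm(b[2][3:])*28.6),b[1].round(0).astype(int).tolist()
E
python3 - <<'E'
from ik import *
Q=[[14,-8,-55,46,-15,-148],[-29,20,-22,-48,-22,-19],[0,10,-20,-90,-60,0],[0,0,-30,60,-60,-90]]
S=np.array([.5885,-.027])
for nm,r in(("L",.06),("M",.045),("S",.034)):
  for th in (120,150,180,210,240,270,300):
    for lean in (27,36):
      out=S+r*np.array([np.cos(np.radians(th)),np.sin(np.radians(th))])
      print(nm,th,lean,rep(th,lean,[*out,.044+.14],Q),rep(th,lean,[*out,.044+.07],Q))
E
```

```text
L 120 27 ('e16.5mm/21.0deg', [26, 10, -27, 12, -52, -172]) ('e15.6mm/22.2deg', [25, 14, -30, 11, -44, -172])
L 120 36 ('e26.4mm/26.1deg', [-20, -1, -50, -172, -2, 50]) ('e20.2mm/23.6deg', [-20, 6, -49, -172, -2, 49])
L 150 27 ('e5.7mm/6.7deg', [30, 1, -47, 31, -34, -172]) ('e8.2mm/9.9deg', [27, 7, -50, 32, -26, -172])
L 150 36 ('e11.6mm/9.7deg', [-21, -3, -51, -172, -2, 75]) ('e5.0mm/5.8deg', [-21, 4, -51, -172, -2, 75])
L 180 27 ('e0.0mm/0.0deg', [21, -4, -56, 36, -16, -143]) ('e4.3mm/4.4deg', [18, 3, -56, 32, -9, -138])
L 180 36 ('e7.1mm/6.7deg', [18, -5, -56, 33, -10, -137]) ('e8.6mm/9.8deg', [15, 5, -45, -25, -2, -76])
L 210 27 ('e0.0mm/0.0deg', [7, 2, -31, -19, -34, -53]) ('e0.0mm/0.0deg', [6, 8, -33, -25, -27, -46])
L 210 36 ('e0.0mm/0.0deg', [0, 1, -30, -34, -32, -35]) ('e0.0mm/0.0deg', [-4, 8, -30, -44, -28, -21])
L 240 27 ('e0.0mm/0.0deg', [-6, 12, -14, -30, -57, -9]) ('e0.0mm/0.0deg', [-7, 16, -17, -33, -50, -3])
L 240 36 ('e0.0mm/0.0deg', [-14, 13, -12, -41, -60, 3]) ('e0.0mm/0.0deg', [-15, 18, -15, -44, -55, 10])
L 270 27 ('e0.0mm/0.0deg', [-8, 21, -1, -28, -74, 17]) ('e0
[... 2527 characters left out ...]
e0.0mm/0.0deg', [2, 3, -28, -33, -30, -38]) ('e0.0mm/0.0deg', [-1, 9, -29, -43, -26, -24])
S 240 27 ('e0.0mm/0.0deg', [-3, 12, -14, -30, -55, -11]) ('e0.0mm/0.0deg', [-4, 17, -17, -33, -49, -6])
S 240 36 ('e0.0mm/0.0deg', [-11, 13, -12, -41, -59, 1]) ('e0.0mm/0.0deg', [-12, 18, -15, -44, -53, 8])
S 270 27 ('e0.0mm/0.0deg', [-5, 21, -2, -28, -73, 15]) ('e0.0mm/0.0deg', [-5, 24, -5, -30, -66, 19])
S 270 36 ('e0.0mm/0.0deg', [-11, 23, 2, -36, -79, 22]) ('e0.0mm/0.0deg', [-11, 28, -1, -37, -73, 26])
S 300 27 ('e0.0mm/0.0deg', [-2, 28, 8, -23, -86, 37]) ('e0.0mm/0.0deg', [-2, 31, 4, -23, -79, 40])
S 300 36 ('e0.0mm/0.0deg', [-6, 32, 14, -29, -94, 39]) ('e0.0mm/0.0deg', [-6, 36, 10, -29, -88, 43])
```

```bash
python3 - <<'E'
from ik import *
Q=[[14,-8,-55,46,-15,-148],[-29,20,-22,-48,-22,-19],[0,10,-20,-90,-60,0],[0,30,10,-28,-90,40],[60,10,-20,30,-60,-100],[40,10,-20,30,-60,-10]]
S=np.array([.5885,-.027])
def place(nm,r,th,lean,hs):
    out=S+r*np.array([np.cos(np.radians(th)),np.sin(np.radians(th))])
    print(nm,th,lean,*[rep(th,lean,[*out,.044+h],Q) for h in hs])
place("L",.06,260,35,(.15,.05))
for th in(200,204,316): 
    for l in(30,35):place("M",.045,th,l,(.15,.066))
for th in(200,204,316,325): 
    for l in(30,35):place("S",.034,th,l,(.15,.082))
for l in(30,35):
    print("bench M",rep(163,l,[.426,-.237,.044],Q),rep(163,l,[.426,-.237,.144],Q))
    for th in(144,147,150):print("bench S",rep(th,l,[.5085,.296,.044],Q),rep(th,l,[.5085,.296,.144],Q), "flip")
    for th in(163,):
        T=goal(th,l,[.426,-.237,.044]);T[:3,1:3]*=-1;b=ik(T,Q);print("flip M",b[0],b[1].round())
    T=goal(146,l,[.5085,.296,.044]);T[:3,1:3]*=-1;b=ik(T,Q);print("flip S",b[0],b[1].round())
E
```

```text
L 260 35 ('e0.0mm/0.0deg', [-14, 20, -2, -36, -74, 16]) ('e0.0mm/0.0deg', [-14, 26, -6, -39, -66, 23])
M 200 30 ('e0.0mm/0.0deg', [14, -1, -38, -8, -24, -77]) ('e0.0mm/0.0deg', [13, 7, -41, -16, -13, -69])
M 200 35 ('e0.0mm/0.0deg', [13, -2, -39, -13, -19, -71]) ('e0.0mm/0.0deg', [9, 7, -38, -30, -12, -52])
M 204 30 ('e0.0mm/0.0deg', [11, 0, -34, -15, -28, -65]) ('e0.0mm/0.0deg', [9, 7, -36, -24, -19, -54])
M 204 35 ('e0.0mm/0.0deg', [8, -1, -34, -22, -24, -56]) ('e0.0mm/0.0deg', [4, 7, -34, -37, -19, -38])
M 316 30 ('e0.0mm/0.0deg', [0, 33, 16, -20, -96, 48]) ('e0.0mm/0.0deg', [0, 37, 11, -20, -88, 51])
M 316 35 ('e0.0mm/0.0deg', [-2, 36, 20, -23, -101, 49]) ('e0.0mm/0.0deg', [-2, 39, 15, -23, -93, 52])
S 200 30 ('e0.0mm/0.0deg', [14, 0, -37, -8, -23, -78]) ('e0.0mm/0.0deg', [14, 6, -40, -13, -15, -72])
S 200 35 ('e0.0mm/0.0deg', [13, -1, -39, -13, -18, -72]) ('e0.0mm/0.0deg', [11, 6, -38, -25, -12, -58])
S 204 30 ('e0.0mm/0.0deg', [11, 1, -33, -14, -27, -66]) ('e0.0mm/0.0deg', [10, 7, -36, -21, -20, -58])
S 204 35 ('e0.0mm/0.0deg', [9, 0, -34, -22, -24, -57]) ('e0.0mm/0.0deg', [6, 
[... 831 characters left out ...]
, 14, -28, 14, -46, -172]) flip
flip M 0.013318907894193847 [-11.  10. -47. -31.  -2. 116.]
flip S 3.6056646528648056e-28 [ 58.  22. -50.  60. -35. -57.]
bench M ('e2.4mm/2.3deg', [-17, 10, -42, -55, -2, -35]) ('e5.2mm/5.6deg', [-7, -5, -56, 5, -5, -104])
bench S ('e16.6mm/24.6deg', [9, 17, -45, -172, -2, 43]) ('e24.5mm/27.0deg', [9, 6, -47, -172, -2, 45]) flip
bench S ('e15.4mm/23.2deg', [9, 17, -45, -172, -2, 46]) ('e23.0mm/25.5deg', [9, 6, -47, -172, -2, 48]) flip
bench S ('e14.3mm/21.7deg', [9, 16, -45, -172, -2, 48]) ('e21.5mm/23.9deg', [9, 6, -47, -172, -2, 50]) flip
flip M 0.00349706442645469 [-17.  10. -42. -55.  -2. 145.]
flip S 1.9838140576036183e-23 [ 59.  23. -52.  67. -38. -65.]
```

Kinematics are now fitted. Fin angles around 200 to 316° are easy, 180° is not. New plan: large fin at 260°, medium at 204°, small at 316°. I'll pull the large disc back to -y and turn it there.

```bash
cat >> h.py <<'E'
def place(c,th,lean,und,r,h,back=0):
    t=np.radians(th);return delta(goal(th,lean,[c[0]+r*np.cos(t),c[1]+r*np.sin(t),und+h]),back)
E
python3 - <<'E'
from h import *
place((.59,-.25),260,37.5,.165,.058,.0465)
E
```

```text
t 8.65 tcp [ 0.5545 -0.0425  0.2113] tgt [ 0.5819 -0.2957  0.1964] 
 lin [ 0.457 -4.221 -0.248] rot [ 0.28 -0.78 15.85] open 0.0138 F [ 0.2 -0.2 -3.7] j [  14.   -8.  -58.   46.   -9. -148.]
```

```bash
python3 -m crank '[{"linear":[0,-0.4,0],"rot":[0,0,0],"hand":0},{"linear":[0,-0.5,0],"rot":[0,0,0],"hand":0},{"linear":[0,-0.5,0],"rot":[0,0,0.5],"hand":0},{"linear":[0,-0.5,0],"rot":[0,0,1],"hand":0},{"linear":[0,-0.5,0],"rot":[0,0,1],"hand":0},{"linear":[0,-0.5,0],"rot":[0,0,1],"hand":0},{"linear":[0,-0.4,0],"rot":[0,0,1],"hand":0},{"linear":[0.05,-0.3,0],"rot":[0,0,1],"hand":0},{"linear":[0.05,-0.2,0],"rot":[0,0,1],"hand":0},{"linear":[0.05,-0.2,0],"rot":[0,0,1],"hand":0},{"linear":[0.05,-0.1,0],"rot":[0,0,1],"hand":0},{"linear":[0.05,0,0],"rot":[0,0,1],"hand":0},{"linear":[0.05,0,0],"rot":[0,0,1],"hand":0},{"linear":[0.05,0,0],"rot":[0,0,1],"hand":0}]';  python3 - <<'E'
from h import *
place((.59,-.25),260,37.5,.165,.058,.0465)
E
```

```text
clock: 10.4
tool_pos: [0.5653, -0.2586, 0.2088]
orientation: [0.7, 56.9, 52.1]
force: [0.2, 0.3, -3.0]
opening: 0.0138
t 10.4 tcp [ 0.5653 -0.2586  0.2088] tgt [ 0.5819 -0.2957  0.1964] 
 lin [ 0.277 -0.619 -0.206] rot [ 0.78 -0.43  5.69] open 0.0138 F [ 0.2  0.3 -3. ] j [-29.  17.  -0. -35. -70.   2.]
```

```bash
python3 -m crank '[{"linear":[0.1,0,-0.1],"rot":[0.14,-0.08,0.97],"hand":0},{"linear":[0.1,0.1,-0.1],"rot":[0.14,-0.08,0.97],"hand":0},{"linear":[0,0.2,-0.1],"rot":[0.14,-0.08,0.97],"hand":0},{"linear":[0,0.3,-0.1],"rot":[0.14,-0.08,0.97],"hand":0},{"linear":[0,0.3,-0.1],"rot":[0.14,-0.08,0.97],"hand":0},{"linear":[0,0.3,0],"rot":[0.14,-0.08,0.97],"hand":0},{"linear":[0,0.3,0],"rot":[0,0,0],"hand":0},{"linear":[0,0.2,0],"rot":[0,0,0],"hand":0},{"linear":[0,0,0],"rot":[0,0,0],"hand":0}]'; python3 look.py c 100 125 .0595 0; python3 - <<'E'
from h import *
place((.588,-.0265),260,37.5,.135,.058,.0465)
E
```

```text
clock: 11.52
tool_pos: [0.58, -0.1492, 0.1791]
orientation: [-1.2, 51.5, 80.7]
force: [0.5, -0.3, -3.0]
opening: 0.0138
top face z 0.1634 slope deg xy [0.6 0.7] 901 [(106, [0.5893, -0.0918, 0.0506], [0.5851, -0.1017]), (30, [0.5861, -0.0994, 0.0153], [0.5916, -0.1562])]
side face z 0.1644 slope deg xy [1.5 0. ] 110 [(42, [0.602, -0.0578, 0.0181], [0.589, -0.1089])]
tcp [ 0.58   -0.1492  0.1791]
t 11.62 tcp [ 0.5801 -0.1503  0.1791] tgt [ 0.5799 -0.0722  0.1664] 
 lin [-0.003  1.301 -0.211] rot [-0.16  0.18 -0.33] open 0.0139 F [-0.1  0.2 -2.9] j [-22.  25.   4. -38. -82.  24.]
```

```bash
python3 - <<'E'
import cv2,numpy as np
a=cv2.imread("pics/side_c.png")[150:350,300:500]; b=cv2.imread("pics/top_c.png")[180:380,280:480]
cv2.imwrite("pics/c2.png",cv2.resize(np.hstack([a,b]),(800,400),interpolation=cv2.INTER_CUBIC))
E
```

```text
(no output)
```

View pics/c2.png

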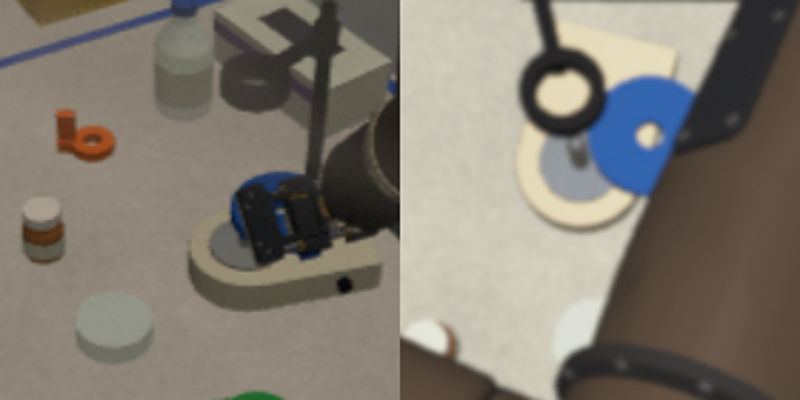

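Side crop: the disc is level in the jaws beside the spindle (240,210). Top crop: bore at (648,135), spindle at (577,150). Moving +76 mm in y to hover over the tip.

```bash
python3 -m crank '[{"linear":[0.02,0.35,0],"rot":[-0.05,0.05,-0.1],"hand":0},{"linear":[0.02,0.35,0],"rot":[-0.05,0.05,-0.1],"hand":0},{"linear":[0.01,0.35,0],"rot":[-0.05,0.05,-0.1],"hand":0},{"linear":[0,0.2,0],"rot":[0,0,0],"hand":0},{"linear":[0,0,0],"rot":[0,0,0],"hand":0}]'; python3 look.py d 100 125 .0595 0; python3 - <<'E'
from h import *
place((.588,-.0265),260,37.5,.135,.058,.0465)
import cv2,numpy as np
a=cv2.imread("pics/side_d.png")[150:350,300:500]; b=cv2.imread("pics/top_d.png")[180:380,280:480]
cv2.imwrite("pics/d2.png",cv2.resize(np.hstack([a,b]),(800,400),interpolation=cv2.INTER_CUBIC))
E
```

```text
clock: 12.25
tool_pos: [0.5829, -0.0712, 0.1798]
orientation: [-0.3, 52.5, 79.7]
force: [-0.6, -0.1, -3.2]
opening: 0.014
top face z 0.1629 slope deg xy [-0.3 -0.4] 345 [(56, [0.5777, 0.0168, 0.022], [0.5612, 0.0651]), (39, [0.6289, -0.009, 0.0183], [0.6557, 0.0376])]
side face z 0.1629 slope deg xy [-1.1  2.6] 64 []
tcp [ 0.5829 -0.0712  0.1798]
t 12.35 tcp [ 0.583  -0.0724  0.1796] tgt [ 0.5799 -0.0722  0.1664] 
 lin [-0.052  0.003 -0.22 ] rot [0.01 0.04 0.02] open 0.0134 F [ 0.3  0.6 -2.5] j [-15.  21.  -1. -39. -76.  17.]
```

View pics/d2.png

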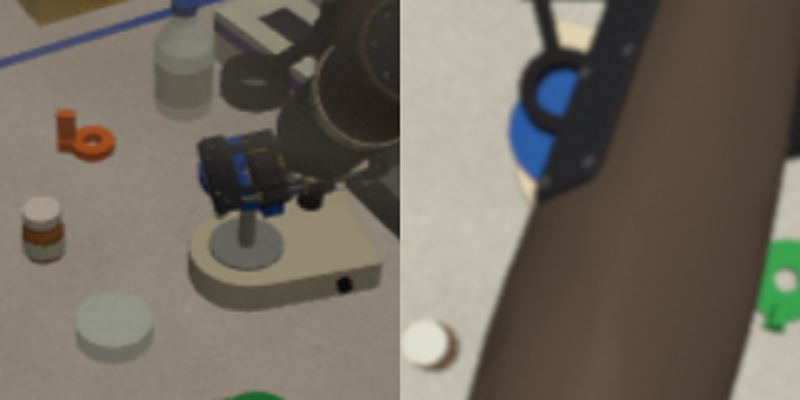

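```bash
python3 - <<'E'
from h import *
from plant import monitor,eyes
o=monitor.get_obs();T=T_tool(o);s=eyes.snapshot("wrist");np.savez("w2.npz",T=T,**s);cv2.imwrite("pics/w2.png",cv2.resize(s["image"][:,:,::-1],(800,600)))
E
```

```text
(no output)
```

View pics/w2.png

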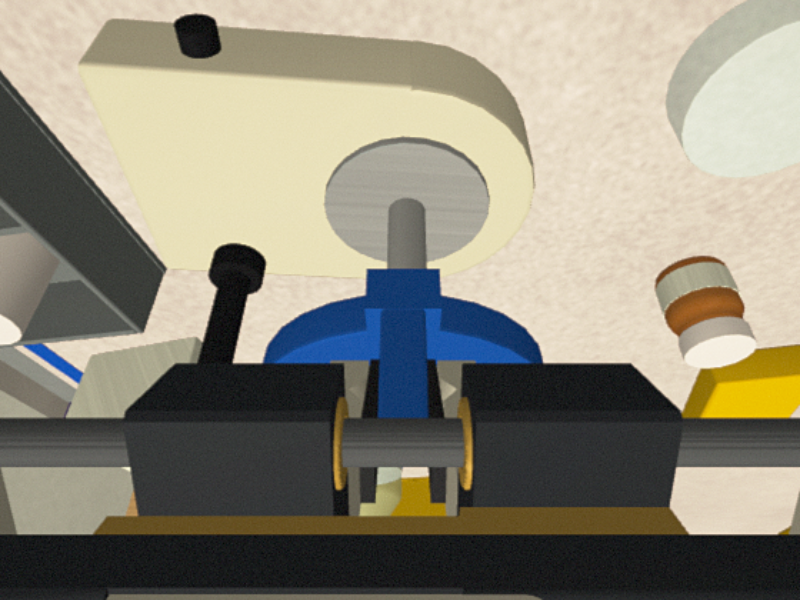

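```bash
cat > seat.py <<'E'
from h import *
import sys
def seatfit(f,z=.05,sel=None):
    d=load(f);T=d["T"];W=cloud(d,T);H=hsv(d)
    m=(abs(W[...,2]-.05)<.0035)&(H[...,1]<45)&(np.hypot(W[...,0]-.588,W[...,1]+.027)<.06)
    p=W[m];print("n",len(p),"z",np.median(p[:,2]))
    mm=cv2.morphologyEx(m.astype(np.uint8),cv2.MORPH_OPEN,np.ones((3,3)))
    cs,_=cv2.findContours(mm,cv2.RETR_EXTERNAL,cv2.CHAIN_APPROX_NONE);c=max(cs,key=cv2.contourArea)
    P=np.array([ray_at(d,*x,.05,T)[:2] for x in c[:,0]])
    c0=circ(P,.0447);r=np.hypot(*(P-c0).T)
    P2=P[abs(r-.0447)<.0025];print("seat wrist",circ(P2,.0447).round(4),len(P2),len(P), circ(P2).round(4))
    print("ray ellipse centre",ray_at(d,407*.7,199*.7,.05,T).round(4))
if __name__=="__main__":seatfit(sys.argv[1])
E
python3 seat.py w2.npz; python3 - <<'E'
from h import *
d=load("w2.npz");T=d["T"]
for n,(u,v,z) in dict(seatL=(325,200,.05),seatR=(490,200,.05),far=(407,137,.05)).items(): print(n,ray_at(d,u*.7,v*.7,z,T).round(4))
W=cloud(d,T);H=hsv(d);m=(H[...,0]>=100)&(H[...,0]<=125)&(H[...,1]>110)&(W[...,2]>.12)
p=W[m];print("disc pts",p.min(0),p.max(0))
E
```

```text
n 6797 z 0.049143875801387404
seat wrist [ 0.5904 -0.0279] 274 367 [ 0.5904 -0.0281  0.0443]
ray ellipse centre [ 0.5887 -0.035   0.05  ]
seatL [ 0.6318 -0.0418  0.05  ]
seatR [ 0.5454 -0.0268  0.05  ]
far [ 0.5821 -0.0736  0.05  ]
disc pts [ 0.51797928 -0.16512619  0.1221074 ] [ 0.6987394  -0.00672173  0.24984585]
```

The wrist camera gives the spindle at (0.5904,-0.0279); the disc centre is computed at (0.591,-0.027). Aligned, so I'm lowering.

```bash
python3 -m crank '[{"linear":[0,-0.01,-0.3],"rot":[0,0,0],"hand":0},{"linear":[0,-0.01,-0.3],"rot":[0,0,0],"hand":0},{"linear":[0,0,-0.25],"rot":[0,0,0],"hand":0},{"linear":[0,0,-0.2],"rot":[0,0,0],"hand":0}]'; python3 - <<'E'
from h import *
place((.5904,-.0279),260,37.5,.05,.058,.0465)
E
```

```text
clock: 12.9
tool_pos: [0.5827, -0.0757, 0.111]
orientation: [-0.2, 52.5, 79.6]
force: [-0.4, -0.4, -3.7]
opening: 0.0137
t 12.9 tcp [ 0.5827 -0.0757  0.111 ] tgt [ 0.5823 -0.0736  0.0814] 
 lin [-0.006  0.034 -0.494] rot [0.01 0.02 0.05] open 0.0137 F [-0.4 -0.4 -3.7] j [-15.  25.  -4. -40. -70.  22.]
```

```bash
python3 -m crank '[{"linear":[0,0.03,-0.15],"rot":[0,0,0],"hand":0},{"linear":[0,0.01,-0.15],"rot":[0,0,0],"hand":0},{"linear":[0,0,-0.1],"rot":[0,0,0],"hand":0},{"linear":[0,0,-0.03],"rot":[0,0,0],"hand":0},{"linear":[0,0,0],"rot":[0,0,0],"hand":0}]'; python3 - <<'E'
from h import *
place((.5904,-.0279),260,37.5,.05,.058,.0465)
E
```

```text
clock: 13.52
tool_pos: [0.5829, -0.0732, 0.0824]
orientation: [-0.1, 52.5, 79.7]
force: [0.2, 0.1, -2.0]
opening: 0.0139
t 13.53 tcp [ 0.5829 -0.0732  0.0824] tgt [ 0.5823 -0.0736  0.0814] 
 lin [-0.009 -0.007 -0.017] rot [0.01 0.01 0.05] open 0.0139 F [ 0.2  0.1 -2. ] j [-15.  27.  -5. -41. -68.  24.]
```

Contact beginning (weight unloading). Small push, then release and back out.

```bash
python3 -m crank '[{"linear":[0,0,-0.03],"rot":[0,0,0],"hand":0},{"linear":[0,0,0],"rot":[0,0,0],"hand":0.35},{"linear":[0,0,0],"rot":[0,0,0],"hand":0.35},{"linear":[0,0,0],"rot":[0,0,0],"hand":0.35},{"linear":[0,0,0],"rot":[0,0,0],"hand":0.35}]'; python3 - <<'E'
from h import *
place((.5904,-.0279),260,37.5,.05,.058,.0465,.1)
from plant import monitor,eyes
o=monitor.get_obs();T=T_tool(o);s=eyes.snapshot("wrist");np.savez("w3.npz",T=T,**s);cv2.imwrite("pics/w3.png",cv2.resize(s["image"][:,:,::-1],(800,600)))
E
```

```text
clock: 14.15
tool_pos: [0.5842, -0.0734, 0.0831]
orientation: [-0.5, 52.5, 79.4]
force: [-0.2, 0.3, -0.5]
opening: 0.0304
t 14.15 tcp [ 0.5842 -0.0734  0.0831] tgt [ 0.5718 -0.1336  0.1608] 
 lin [-0.207 -1.004  1.295] rot [0.01 0.05 0.05] open 0.0304 F [-0.2  0.3 -0.5] j [-15.  27.  -5. -41. -68.  24.]
```

View pics/w3.png

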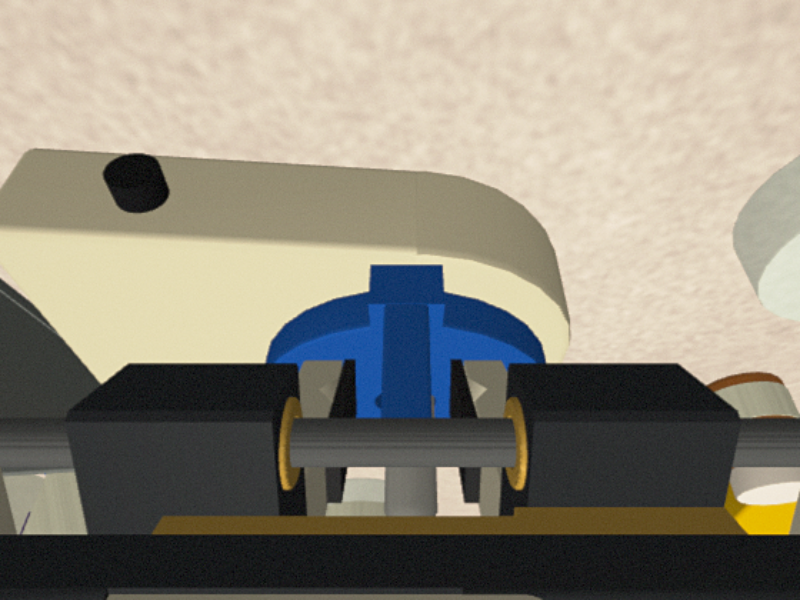

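Picture shows the large disc seated with its fin at (405,340), jaws clear on both sides. Backing out along the tool axis, and checking how medium and small can be grasped.

```bash
python3 -m crank '[{"linear":[-0.07,-0.34,0.43],"rot":[0,0,0],"hand":0.4},{"linear":[-0.07,-0.34,0.43],"rot":[0,0,0],"hand":0.5},{"linear":[-0.07,-0.34,0.43],"rot":[0,0,0],"hand":0.7}]'; python3 - <<'E'
from ik import *
from plant import monitor
q=monitor.get_obs()['joint_pos'];print(q.round())
Q=[q,[-29,20,-22,-48,-22,-19],[0,10,-20,-90,-60,0],[60,10,-20,30,-60,-100],[40,10,-20,30,-60,-10],[14,-8,-55,46,-15,-148]]
for l in(0,8,16,20,24,28):
  for th in(160,165):
    t=np.radians(th);g=np.array([.4665+.045*np.cos(t),-.2503+.045*np.sin(t)])
    print("M",l,th,rep(th,l,[*g,.044],Q),rep(th,l,[*g,.1],Q))
for l in(-20,0,10,20,25):
    th=146;t=np.radians(th);g=np.array([.536+.034*np.cos(t),.278+.034*np.sin(t)])
    print("S",l,rep(th,l,[*g,.044],Q),rep(th,l,[*g,.12],Q))
    T=goal(th,l,[*g,.044]);T[:3,1:3]*=-1;b=ik(T,Q);print("   flip",round(b[0],4),b[1].round())
E
```

```text
clock: 14.58
tool_pos: [0.5698, -0.1339, 0.1601]
orientation: [0.1, 52.4, 79.9]
force: [0.3, -0.5, -0.3]
opening: 0.0483
[-21.  24.   1. -38. -78.  22.]
M 0 160 ('e0.0mm/0.0deg', [-6, 16, -37, 0, -37, -104]) ('e0.0mm/0.0deg', [-6, 11, -34, 0, -45, -104])
M 0 165 ('e0.0mm/0.0deg', [-6, 16, -37, 0, -37, -99]) ('e0.0mm/0.0deg', [-6, 11, -34, 0, -45, -99])
M 8 160 ('e0.0mm/0.0deg', [-4, 12, -46, 5, -25, -111]) ('e0.0mm/0.0deg', [-4, 7, -42, 4, -34, -109])
M 8 165 ('e0.0mm/0.0deg', [-5, 12, -45, 3, -25, -103]) ('e0.0mm/0.0deg', [-5, 7, -41, 2, -34, -102])
M 16 160 ('e0.9mm/1.0deg', [-5, 9, -56, 20, -10, -124]) ('e0.0mm/0.0deg', [-3, 3, -51, 13, -21, -119])
M 16 165 ('e0.0mm/0.0deg', [-5, 10, -56, 17, -9, -116]) ('e0.0mm/0.0deg', [-4, 3, -49, 8, -22, -108])
M 20 160 ('e2.6mm/3.4deg', [-6, 9, -56, 15, -7, -119]) ('e0.8mm/0.8deg', [-3, 2, -56, 21, -14, -126])
M 20 165 ('e1.4mm/1.9deg', [-6, 9, -56, 13, -6, -111]) ('e0.0mm/0.0deg', [-4, 2, -55, 15, -14, -115])
M 24 160 ('e3.5mm/5.3deg', [-6, 9, -56, 7, -2, -110]) ('e3.1mm/3.3deg', [-5, 1, -56, 17, -11, -121])
M 24 165 ('e2.2mm/3.4deg', [-7, 9
[... 298 characters left out ...]
, 30, -8, -22, -61, -149]) ('e0.0mm/0.0deg', [37, 25, -5, -20, -69, -152])
   flip 0.0 [ 36.  30.  -8. -22. -61.  31.]
S 0 ('e0.5mm/0.8deg', [49, 24, -23, -1, -43, -172]) ('e0.7mm/0.9deg', [49, 19, -19, -1, -52, -172])
   flip 0.0 [ 49.  24. -24.  -0. -42.   7.]
S 10 ('e5.5mm/9.1deg', [50, 23, -26, 3, -40, -172]) ('e6.1mm/8.7deg', [50, 18, -22, 3, -49, -172])
   flip 0.0 [ 55.  22. -34.  18. -35. -14.]
S 20 ('e10.6mm/17.5deg', [50, 23, -28, 7, -38, -172]) ('e11.5mm/16.6deg', [51, 17, -25, 8, -47, -172])
   flip 0.0 [ 57.  21. -44.  40. -32. -37.]
S 25 ('e17.4mm/20.4deg', [10, 18, -45, -172, -2, 42]) ('e14.3mm/20.6deg', [52, 17, -26, 10, -46, -172])
   flip 0.0 [ 58.  21. -47.  51. -33. -48.]
```

```bash
python3 - <<'E'
from h import *
place((.4665,-.2503),163,0,.09,.045,.044)
E
```

```text
t 14.57 tcp [ 0.5698 -0.1339  0.1601] tgt [ 0.4235 -0.2371  0.115 ] 
 lin [-2.439 -1.721 -0.751] rot [ -4.42   7.21 -18.6 ] open 0.0483 F [ 0.3 -0.5 -0.3] j [-21.  24.   1. -38. -78.  22.]
```

```bash
python3 -m crank '[{"linear":[-0.3,-0.4,0.1],"rot":[-0.23,0.38,-0.98],"hand":0.6},{"linear":[-0.3,-0.4,0.1],"rot":[-0.23,0.38,-0.98],"hand":0.6},{"linear":[-0.3,-0.4,0],"rot":[-0.23,0.38,-0.98],"hand":0.6},{"linear":[-0.2,-0.2,0],"rot":[-0.23,0.38,-0.98],"hand":0.6},{"linear":[-0.2,-0.2,0],"rot":[-0.23,0.38,-0.98],"hand":0.6},{"linear":[-0.1,-0.1,0],"rot":[-0.23,0.38,-0.98],"hand":0.6},{"linear":[-0.1,0,0],"rot":[-0.23,0.38,-0.98],"hand":0.6},{"linear":[-0.1,0,0],"rot":[-0.23,0.38,-0.98],"hand":0.6},{"linear":[-0.1,0,0],"rot":[-0.23,0.38,-0.98],"hand":0.6},{"linear":[-0.1,0,0],"rot":[-0.23,0.38,-0.98],"hand":0.6},{"linear":[-0.1,0,0],"rot":[-0.23,0.38,-0.98],"hand":0.6},{"linear":[-0.1,0,0],"rot":[-0.23,0.38,-0.98],"hand":0.6},{"linear":[-0.1,0,-0.1],"rot":[-0.23,0.38,-0.98],"hand":0.6},{"linear":[-0.1,0,-0.1],"rot":[-0.23,0.38,-0.98],"hand":0.6},{"linear":[-0.1,0,-0.1],"rot":[-0.23,0.38,-0.98],"hand":0.6},{"linear":[0,0,-0.1],"rot":[-0.23,0.38,-0.98],"hand":0.6},{"linear":[0,0,-0.1],"rot":[-0.23,0.38,-0.98],"hand":0.6},{"linear":[0,0,-0.1],"rot":[-0.23,0.38,-0.98],"hand":0.6}]'; python3 - <<'E'
from h import *
place((.4665,-.2503),163,0,.09,.045,.044)
E
```

```text
clock: 16.82
tool_pos: [0.427, -0.2413, 0.1399]
orientation: [23.8, 88.8, 8.6]
force: [0.2, 0.2, -0.4]
opening: 0.0526
t 16.82 tcp [ 0.427  -0.2413  0.1399] tgt [ 0.4235 -0.2371  0.115 ] 
 lin [-0.06   0.069 -0.415] rot [-0.03  0.24 -0.36] open 0.0526 F [ 0.2  0.2 -0.4] j [ -7.   7. -30.  -0. -52. -98.]
```

```bash
python3 -m crank '[{"linear":[-0.06,0.07,-0.2],"rot":[-0.03,0.24,-0.36],"hand":0.6},{"linear":[0,0,0],"rot":[0,0,0],"hand":0.6}]'; python3 - <<'E'
from h import *
from plant import monitor,eyes
o=monitor.get_obs();s=eyes.snapshot("wrist");T=T_tool(o)
np.savez("w4.npz",T=T,**s);cv2.imwrite("pics/w4.png",cv2.resize(s["image"][:,:,::-1],(800,600)))
W=cloud(s,T);H=hsv(s)
m=(H[...,0]>=55)&(H[...,0]<=85)&(H[...,1]>110)&(H[...,2]>25)
top=m&(abs(W[...,2]-.016)<.005);fin=m&(W[...,2]>.053)&(W[...,2]<.07)
p=W[fin];print("fin",p.shape,np.median(p,0),p.min(0),p.max(0))
if len(p)>20: print("fin rect",cv2.minAreaRect((p[:,:2]*1000).astype(np.float32)))
cs,_=cv2.findContours(top.astype(np.uint8),cv2.RETR_CCOMP,cv2.CHAIN_APPROX_NONE)
for c in cs:
    if cv2.contourArea(c)>150:
        P=np.array([ray_at(s,*q,.016,T)[:2] for q in c[:,0]]);c0=circ(P,.045);r=np.hypot(*(P-c0).T);print(len(c),circ(P),c0,circ(P[abs(r-.045)<.003],.045))
place((.4665,-.2503),163,0,0,.045,.044)
E
```

```text
clock: 17.08
tool_pos: [0.4234, -0.2365, 0.1273]
orientation: [-160.7, 89.9, -177.7]
force: [-0.6, -0.1, 0.6]
opening: 0.0527
fin (759, 3) [ 0.42638519 -0.23601705  0.05736227] [ 0.41407082 -0.24553455  0.05301918] [ 0.4401135  -0.22690975  0.05927678]
fin rect ((427.1556396484375, -236.23500061035156), (13.955378532409668, 23.886585235595703), 75.46124267578125)
336 [ 0.46202388 -0.24547979  0.04181516] [ 0.46146992 -0.2456036 ] [ 0.46132688 -0.24622748]
88 [ 0.46923729 -0.24726594  0.01236442] [ 0.46474917 -0.2037359 ] [ 0.47387331 -0.28970022]
133 [ 0.43609032 -0.23887618  0.01567427] [ 0.42418179 -0.27779939] [ 0.42433942 -0.27822416]
t 17.12 tcp [ 0.4239 -0.2367  0.128 ] tgt [ 0.4235 -0.2371  0.025 ] 
 lin [-0.008 -0.007 -1.716] rot [ 0. -0.  0.] open 0.0531 F [ 0.5 -0.8 -0.5] j [  -6.    8.  -31.    0.  -51. -101.]
```

View pics/w4.png

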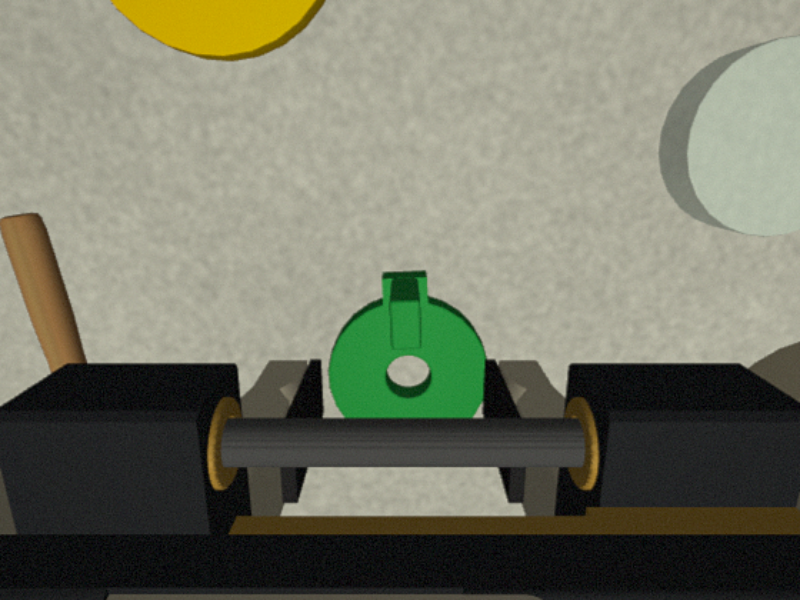

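Green fin at (405,310), centred between the jaws at 322 to 485. Fin angle 165.4°, fin centre (0.427,-0.236). Upright grasp, to be re-grasped leaning at an open spot.

```bash
python3 -m crank '[{"linear":[0.04,0.01,-0.5],"rot":[0,0,0.48],"hand":0.5},{"linear":[0,0,-0.5],"rot":[0,0,0],"hand":0.4},{"linear":[0,0,-0.45],"rot":[0,0,0],"hand":0.3},{"linear":[0,0,-0.3],"rot":[0,0,0],"hand":0.2},{"linear":[0,0,0],"rot":[0,0,0],"hand":0},{"linear":[0,0,0],"rot":[0,0,0],"hand":0},{"linear":[0,0,0],"rot":[0,0,0],"hand":0}]'; python3 - <<'E'
from h import *
place((.4692,-.2475),165.4,0,0,.043,.046)
E
```

```text
clock: 18.0
tool_pos: [0.4307, -0.2382, 0.026]
orientation: [5.8, 89.3, -8.5]
force: [-0.2, -0.5, -1.1]
opening: 0.0141
t 18.0 tcp [ 0.4307 -0.2382  0.026 ] tgt [ 0.4276 -0.2367  0.027 ] 
 lin [-0.052  0.026  0.017] rot [ 0.02  0.14 -0.06] open 0.0141 F [-0.2 -0.5 -1.1] j [ -6.  17. -37.   0. -36. -98.]
```

```bash
python3 -m crank '[{"linear":[0,0,0.3],"rot":[0,0,0],"hand":0},{"linear":[0.05,0,0.4],"rot":[0,0,0.6],"hand":0},{"linear":[0.19,-0.12,0.2],"rot":[0,0,1],"hand":0},{"linear":[0.19,-0.12,0],"rot":[0,0,1],"hand":0},{"linear":[0.19,-0.12,0],"rot":[0,0,1],"hand":0},{"linear":[0.19,-0.12,0],"rot":[0,0,1],"hand":0},{"linear":[0.19,-0.12,0],"rot":[0,0,1],"hand":0},{"linear":[0.19,-0.12,0],"rot":[0,0,1],"hand":0},{"linear":[0.19,-0.12,0],"rot":[0,0,1],"hand":0},{"linear":[0.19,-0.12,0],"rot":[0,0,1],"hand":0},{"linear":[0.1,-0.06,0],"rot":[0,0,0.4],"hand":0},{"linear":[0,0,0],"rot":[0,0,0],"hand":0}]'; python3 - <<'E'
from h import *
place((.575,-.29),210,0,0,.0395,.045)
E
```

```text
clock: 19.5
tool_pos: [0.5369, -0.302, 0.0926]
orientation: [-9.1, 88.5, 23.2]
force: [0.0, -0.6, -1.0]
opening: 0.0137
t 19.5 tcp [ 0.5369 -0.302   0.0926] tgt [ 0.5408 -0.3097  0.026 ] 
 lin [ 0.065 -0.129 -1.11 ] rot [-0.12  0.29 -0.46] open 0.0137 F [ 0.  -0.6 -1. ] j [-12.  21. -17.  -1. -51. -45.]
```

```bash
python3 -m crank '[{"linear":[0,-0.05,-0.4],"rot":[-0.1,0.25,0],"hand":0},{"linear":[0,0,-0.4],"rot":[0,0,0],"hand":0},{"linear":[0,0,-0.25],"rot":[0,0,0],"hand":0},{"linear":[0,0,-0.05],"rot":[0,0,0],"hand":0},{"linear":[0,0,0],"rot":[0,0,0],"hand":0.4},{"linear":[0,0,0],"rot":[0,0,0],"hand":0.45},{"linear":[0,0,0],"rot":[0,0,0],"hand":0.45},{"linear":[0,0,0],"rot":[0,0,0],"hand":0.45}]'; python3 - <<'E'
from h import *
from plant import monitor
C=T_tool(monitor.get_obs());z=C[:3,2];th=np.degrees(np.arctan2(-z[1],-z[0]));print("theta",th)
t=np.radians(th);g=C[:3,3]-.019*C[:3,0]
print("g",g)
delta(goal(th,35,[g[0],g[1],.045]))
E
```

```text
clock: 20.5
tool_pos: [0.5366, -0.3051, 0.0255]
orientation: [-33.7, 89.8, -1.5]
force: [0.1, 0.1, 0.3]
opening: 0.039
theta -147.80725797265305
g [ 0.53657951 -0.30505899  0.04449008]
t 20.5 tcp [ 0.5366 -0.3051  0.0255] tgt [ 0.5458 -0.2993  0.0294] 
 lin [0.153 0.097 0.066] rot [ 3.73 -5.89  0.01] open 0.039 F [0.1 0.1 0.3] j [-12.  26. -20.  -0. -44. -46.]
```

```bash
python3 -m crank '[{"linear":[0.016,0.01,0.05],"rot":[0.53,-0.84,0],"hand":0.45},{"linear":[0.016,0.01,0.02],"rot":[0.53,-0.84,0],"hand":0.45},{"linear":[0.016,0.01,0.01],"rot":[0.53,-0.84,0],"hand":0.45},{"linear":[0.016,0.01,0],"rot":[0.53,-0.84,0],"hand":0.45},{"linear":[0.016,0.01,0],"rot":[0.53,-0.84,0],"hand":0.45},{"linear":[0.016,0.01,0],"rot":[0.53,-0.84,0],"hand":0.45},{"linear":[0.016,0.01,0],"rot":[0.53,-0.84,0],"hand":0.45},{"linear":[0,0,0],"rot":[0.25,-0.4,0],"hand":0.45},{"linear":[0,0,0],"rot":[0,0,0],"hand":0.4}]'; python3 - <<'E'
from h import *
delta(goal(212.2,35,[.5341,-.3067,.045]))
from plant import monitor,eyes
o=monitor.get_obs();T=T_tool(o);s=eyes.snapshot("wrist");np.savez("w5.npz",T=T,**s);cv2.imwrite("pics/w5.png",cv2.resize(s["image"][:,:,::-1],(800,600)))
s=eyes.snapshot("side");np.savez("side5.npz",**s)
W=cloud(s);H=hsv(s);m=(H[...,0]>=55)&(H[...,0]<=85)&(H[...,1]>110)&(H[...,2]>25)
cv2.imwrite("pics/side5.png",cv2.resize(s["image"][:,:,::-1],(800,600)))
E
```

```text
clock: 21.62
tool_pos: [0.5466, -0.3016, 0.0338]
orientation: [-1.0, 51.4, 31.3]
force: [-0.2, -1.4, 0.1]
opening: 0.0363
t 21.62 tcp [ 0.5466 -0.3016  0.0338] tgt [ 0.5433 -0.3009  0.0294] 
 lin [-0.054  0.012 -0.073] rot [-0.28  0.68  0.02] open 0.0363 F [-0.2 -1.4  0.1] j [-38.  26. -13. -51. -49.  15.]
```

View pics/w5.png

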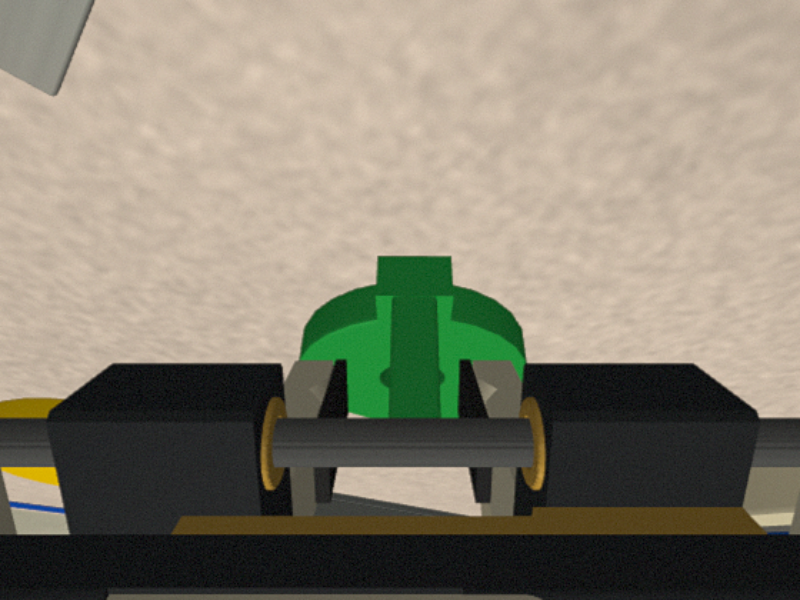

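View pics/side5.png

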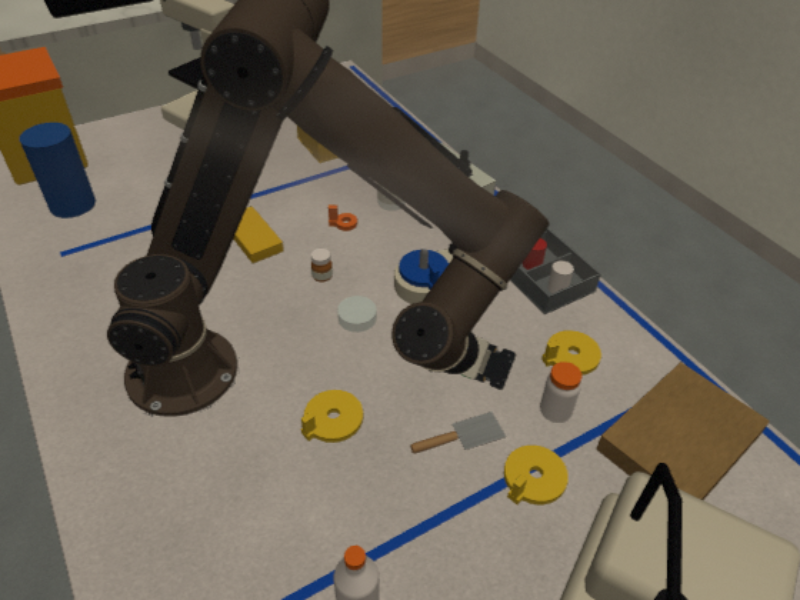

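The large disc sits flat on the seat (side 423,265). The green fin at (413,330) lies between the jaws (347 and 460). Correct and close.

```bash
python3 -m crank '[{"linear":[-0.05,0.01,-0.06],"rot":[-0.28,0.68,0],"hand":0.3},{"linear":[0,0,0],"rot":[0,0,0],"hand":0},{"linear":[0,0,0],"rot":[0,0,0],"hand":0},{"linear":[0,0,0],"rot":[0,0,0],"hand":0},{"linear":[0,0,0],"rot":[0,0,0],"hand":0},{"linear":[0,0,0],"rot":[0,0,0],"hand":0}]'; python3 - <<'E'
from h import *
delta(goal(212.2,35,[.5341,-.3067,.045]))
from plant import monitor
C=T_tool(monitor.get_obs());z=C[:3,2];print("theta",np.degrees(np.arctan2(-z[1],-z[0]))%360,"lean",90-np.degrees(np.arcsin(-C[2,0])),"g",C[:3,3]-.019*C[:3,0])
E
```

```text
clock: 22.48
tool_pos: [0.5451, -0.2986, 0.0314]
orientation: [-0.2, 55.1, 32.3]
force: [-0.1, 0.7, 0.2]
opening: 0.0138
t 22.48 tcp [ 0.5451 -0.2986  0.0314] tgt [ 0.5433 -0.3009  0.0294] 
 lin [-0.03  -0.038 -0.032] rot [ 0.03 -0.   -0.04] open 0.0138 F [-0.1  0.7  0.2] j [-35.  26. -13. -47. -47.   9.]
theta 212.49927376392483 lean 34.92206076189344 g [ 0.53594025 -0.30439503  0.04694853]
```

```bash
python3 -m crank '[{"linear":[0,0,0.3],"rot":[0,0,0],"hand":0},{"linear":[0,0,0.5],"rot":[0,0,0],"hand":0},{"linear":[0,0,0.5],"rot":[0,0,-0.3],"hand":0},{"linear":[0,0.1,0.5],"rot":[0,0,-0.3],"hand":0},{"linear":[0,0.3,0.4],"rot":[0,0,-0.3],"hand":0},{"linear":[0,0.5,0.2],"rot":[0,0,-0.3],"hand":0},{"linear":[0,0.5,0],"rot":[0,0,-0.3],"hand":0},{"linear":[0,0.5,0],"rot":[0,0,0],"hand":0},{"linear":[0,0.5,0],"rot":[0,0,0],"hand":0},{"linear":[0,0.4,0],"rot":[0,0,0],"hand":0},{"linear":[0,0.2,0],"rot":[0,0,0],"hand":0},{"linear":[0,0,0],"rot":[0,0,0],"hand":0}]'; python3 look.py e 55 85 .0447 0; python3 - <<'E'
from h import *
place((.5904,-.0279),204,35.5,.14,.040,.047)
E
```

```text
clock: 23.98
tool_pos: [0.5429, -0.1155, 0.1947]
orientation: [-0.9, 54.5, 23.7]
force: [-0.1, -1.2, -1.6]
opening: 0.0138
top face z 0.1792 slope deg xy [ 0.7 -0.4] 515 [(86, [0.5754, -0.0983, 0.0375], [0.5702, -0.1024]), (29, [0.5693, -0.1032, 0.015], [0.555, -0.0646])]
side face z 0.1766 slope deg xy [-4.9 -6.2] 33 [(25, [0.5313, -0.1292, 0.0132], [0.5546, -0.0985])]
tcp [ 0.5429 -0.1155  0.1947]
t 24.07 tcp [ 0.5432 -0.1165  0.1945] tgt [ 0.5639 -0.0397  0.1715] 
 lin [ 0.345  1.281 -0.383] rot [ 0.1   0.04 -0.08] open 0.0138 F [ 0.5 -0.6 -1.2] j [ -6.  -1. -28. -30. -35. -38.]
```

Level, and two estimates of its centre agree within 3 mm. Moving over the tip.

```bash
python3 -m crank '[{"linear":[0.1,0.35,-0.05],"rot":[0.03,0,-0.03],"hand":0},{"linear":[0.1,0.35,-0.05],"rot":[0.03,0,-0.03],"hand":0},{"linear":[0.1,0.35,-0.05],"rot":[0.03,0,-0.03],"hand":0},{"linear":[0.07,0.23,-0.05],"rot":[0,0,0],"hand":0},{"linear":[0,0,0],"rot":[0,0,0],"hand":0}]'; python3 - <<'E'
from h import *
place((.5904,-.0279),204,35.5,.135,.040,.047)
from plant import monitor,eyes
o=monitor.get_obs();T=T_tool(o);s=eyes.snapshot("wrist");np.savez("w6.npz",T=T,**s);cv2.imwrite("pics/w6.png",cv2.resize(s["image"][:,:,::-1],(800,600)))
E
```

```text
clock: 24.7
tool_pos: [0.5669, -0.0421, 0.1834]
orientation: [-0.2, 54.3, 23.4]
force: [-0.3, 0.1, -0.7]
opening: 0.0142
t 24.7 tcp [ 0.5669 -0.0421  0.1834] tgt [ 0.5639 -0.0397  0.1665] 
 lin [-0.049  0.04  -0.282] rot [0.01 0.04 0.09] open 0.0142 F [-0.3  0.1 -0.7] j [  8.  -1. -33. -22. -25. -57.]
```

View pics/w6.png

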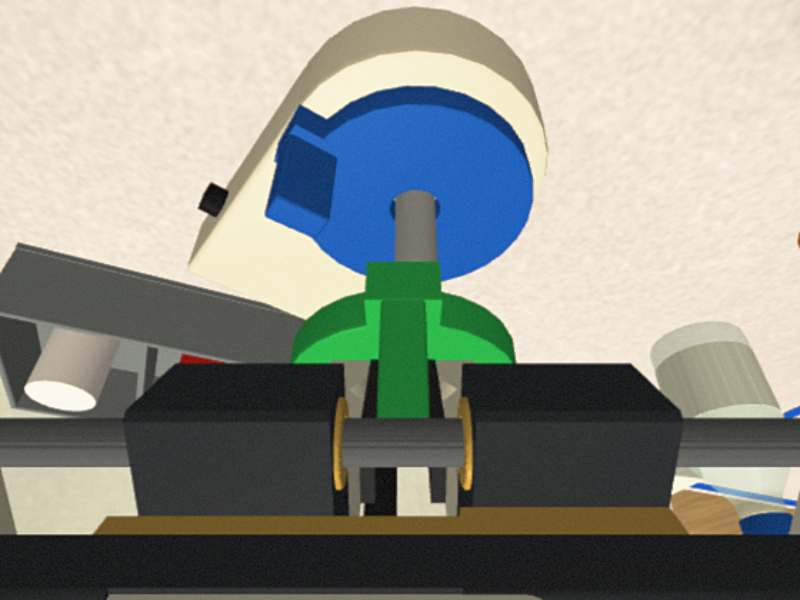

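```bash
cat > spin.py <<'E'
from h import *
import sys
d=load(sys.argv[1]);T=d["T"];W=cloud(d,T);H=hsv(d)
m=(H[...,1]<50)&(W[...,2]>.072)&(W[...,2]<.11)&(np.hypot(W[...,0]-.59,W[...,1]+.028)<.03)
p=W[m];print("spindle n",len(p),"surf mean",p.mean(0).round(4))
print("axis fit r=10mm",circ(p[:,:2],.010).round(4))
m=(H[...,0]>=100)&(H[...,0]<=125)&(H[...,1]>110)&(abs(W[...,2]-.066)<.006)&(np.hypot(W[...,0]-.59,W[...,1]+.028)<.08)
p=W[m]
if len(p)>100:
    print("large face z",np.median(p[:,2]).round(4)); mm=m.astype(np.uint8)
    cs,_=cv2.findContours(mm,cv2.RETR_EXTERNAL,cv2.CHAIN_APPROX_NONE);c=max(cs,key=cv2.contourArea)
    P=np.array([ray_at(d,*x,.066,T)[:2] for x in c[:,0]]);c0=circ(P,.06);r=np.hypot(*(P-c0).T);P2=P[abs(r-.06)<.003];print("large centre",circ(P2,.06).round(4),len(P2),len(P))
E
python3 spin.py w6.npz; python3 spin.py w2.npz
```

```text
spindle n 1114 surf mean [ 0.5833 -0.0292  0.0917]
axis fit r=10mm [ 0.5908 -0.0258]
large face z 0.0653
large centre [ 0.5906 -0.027 ] 337 634
spindle n 686 surf mean [ 0.5895 -0.0338  0.0844]
axis fit r=10mm [ 0.5908 -0.0257]
```

Spindle axis from the wrist view is (0.5908,-0.026). Correcting about 4 mm, then lowering.

```bash
python3 -m crank '[{"linear":[-0.045,0.065,0],"rot":[0,0.03,0.08],"hand":0},{"linear":[0,0,-0.2],"rot":[0,0,0],"hand":0},{"linear":[0,0,-0.2],"rot":[0,0,0],"hand":0}]'; python3 - <<'E'
from h import *
place((.5907,-.0263),204,35.5,.066,.040,.047)
E
```

```text
clock: 25.12
tool_pos: [0.5644, -0.0401, 0.1598]
orientation: [-0.2, 54.3, 23.7]
force: [-0.4, 0.1, -1.7]
opening: 0.014
t 25.12 tcp [ 0.5644 -0.0401  0.1598] tgt [ 0.5642 -0.0381  0.0975] 
 lin [-0.003  0.033 -1.037] rot [0.01 0.04 0.03] open 0.014 F [-0.4  0.1 -1.7] j [  7.   1. -34. -26. -23. -52.]
```

```bash
python3 -m crank '[{"linear":[0,0.03,-0.2],"rot":[0,0.03,0.03],"hand":0},{"linear":[0,0,-0.25],"rot":[0,0,0],"hand":0},{"linear":[0,0,-0.25],"rot":[0,0,0],"hand":0},{"linear":[0,0,-0.15],"rot":[0,0,0],"hand":0},{"linear":[0,0,-0.05],"rot":[0,0,0],"hand":0},{"linear":[0,0,0],"rot":[0,0,0],"hand":0}]'; python3 - <<'E'
from h import *
place((.5907,-.0263),204,35.5,.066,.040,.047)
E
```

```text
clock: 25.88
tool_pos: [0.5629, -0.0406, 0.0995]
orientation: [0.1, 54.7, 23.8]
force: [0.7, 3.4, -0.1]
opening: 0.0142
t 25.88 tcp [ 0.5629 -0.0406  0.0995] tgt [ 0.5642 -0.0381  0.0975] 
 lin [ 0.022  0.041 -0.032] rot [ 0.01 -0.04  0.05] open 0.0142 F [ 0.7  3.4 -0.1] j [  4.   7. -33. -36. -19. -39.]
```

```bash
python3 -m crank '[{"linear":[0.02,0.04,-0.03],"rot":[0,0,0],"hand":0},{"linear":[0,0,-0.02],"rot":[0,0,0],"hand":0}]'; python3 - <<'E'
from h import *
place((.5907,-.0263),204,35.5,.066,.040,.047)
E
```

```text
clock: 26.12
tool_pos: [0.5645, -0.0382, 0.0974]
orientation: [-0.0, 54.6, 23.7]
force: [-8.2, 2.4, 13.9]
opening: 0.014
t 26.12 tcp [ 0.5645 -0.0382  0.0974] tgt [ 0.5642 -0.0381  0.0975] 
 lin [-0.004  0.002  0.002] rot [ 0.01 -0.02  0.05] open 0.014 F [-8.2  2.4 13.9] j [  4.   7. -33. -37. -19. -39.]
```

Seated with 14 N of contact. Easing slightly, then release.

```bash
python3 -m crank '[{"linear":[0,0,0.015],"rot":[0,0,0],"hand":0},{"linear":[0,0,0],"rot":[0,0,0],"hand":0.3},{"linear":[0,0,0],"rot":[0,0,0],"hand":0.3},{"linear":[0,0,0],"rot":[0,0,0],"hand":0.3},{"linear":[0,0,0],"rot":[0,0,0],"hand":0.3}]'; python3 - <<'E'
from h import *
place((.5907,-.0263),204,35.5,.066,.040,.047,.1)
from plant import monitor,eyes
o=monitor.get_obs();T=T_tool(o);s=eyes.snapshot("wrist");np.savez("w7.npz",T=T,**s);cv2.imwrite("pics/w7.png",cv2.resize(s["image"][:,:,::-1],(800,600)))
s=eyes.snapshot("side");np.savez("side7.npz",**s);cv2.imwrite("pics/side7.png",cv2.resize(s["image"][90:290,180:450,::-1],(800,592),interpolation=cv2.INTER_CUBIC))
E
```

```text
clock: 26.75
tool_pos: [0.5653, -0.0383, 0.0996]
orientation: [-0.2, 54.5, 23.6]
force: [-0.1, 0.1, 0.7]
opening: 0.0265
t 26.75 tcp [ 0.5653 -0.0383  0.0996] tgt [ 0.5112 -0.0617  0.1789] 
 lin [-0.902 -0.39   1.323] rot [0.02 0.01 0.05] open 0.0265 F [-0.1  0.1  0.7] j [  5.   7. -33. -36. -19. -39.]
```

View pics/w7.png

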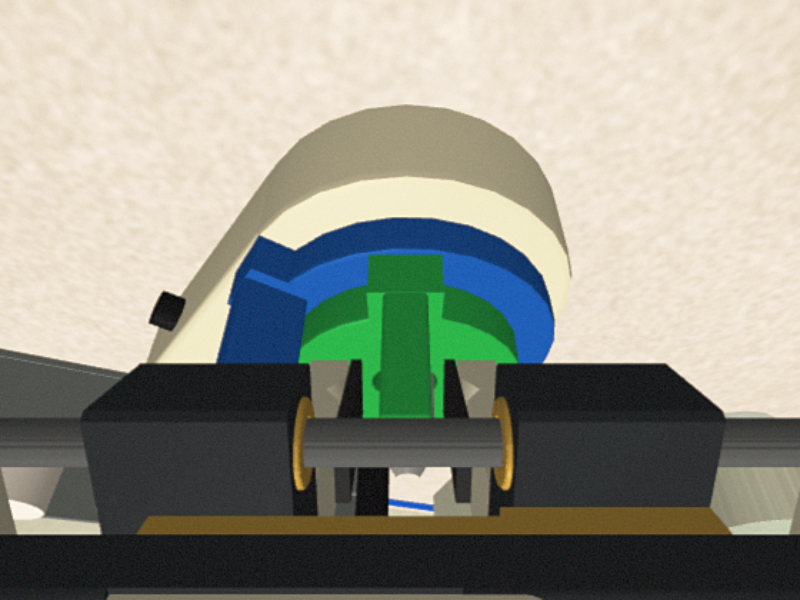

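View pics/side7.png

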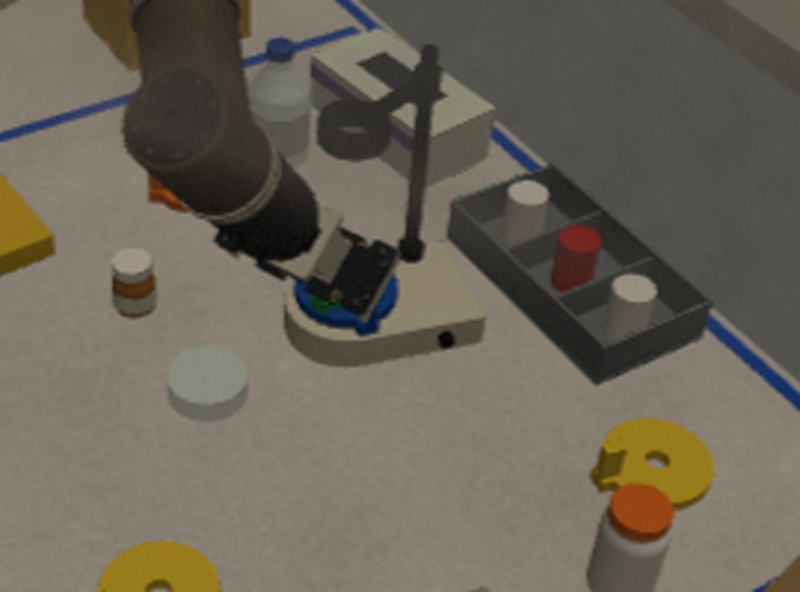

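Medium is on the large disc and released (fin at 405,330 with free space both sides). Backing out.

```bash
python3 -m crank '[{"linear":[-0.3,-0.13,0.44],"rot":[0,0,0],"hand":0.3},{"linear":[-0.3,-0.13,0.44],"rot":[0,0,0],"hand":0.4},{"linear":[-0.3,-0.13,0.44],"rot":[0,0,0],"hand":0.6}]'; python3 - <<'E'
from ik import *
from plant import monitor
q=monitor.get_obs()['joint_pos'];print(q.round())
Q=[q,[37,25,-5,-20,-69,-150]]
for l in(-15,-12,-8):
    th=147;t=np.radians(th);g=np.array([.535+.034*np.cos(t),.278+.034*np.sin(t)])
    print("S",l,rep(th,l,[*g,.044],Q),rep(th,l,[*g,.12],Q))
place((.535,.278),147,-12,.08,.034,.044)
E
```

```text
clock: 27.22
tool_pos: [0.5097, -0.0622, 0.1776]
orientation: [0.0, 54.8, 23.8]
force: [1.4, 0.0, -0.2]
opening: 0.04
[  5.  -5. -37. -25. -27. -52.]
S -15 ('e0.0mm/0.0deg', [40, 28, -11, -17, -57, -152]) ('e0.0mm/0.0deg', [40, 23, -8, -16, -64, -155])
S -12 ('e0.0mm/0.0deg', [42, 27, -14, -14, -54, -156]) ('e0.0mm/0.0deg', [42, 22, -10, -13, -62, -158])
S -8 ('e0.0mm/0.0deg', [44, 26, -17, -10, -50, -160]) ('e0.0mm/0.0deg', [44, 21, -13, -9, -58, -162])
t 27.23 tcp [ 0.5097 -0.0622  0.1776] tgt [0.5032 0.2987 0.1054] 
 lin [-0.108  6.015 -1.202] rot [  0.79   9.78 -10.68] open 0.04 F [ 1.4  0.  -0.2] j [  5.  -5. -37. -25. -27. -52.]
```

```bash
python3 -m crank '[{"linear":[-0.15,0.3,0.1],"rot":[0,0,-0.9],"hand":0.6},{"linear":[-0.15,0.4,0],"rot":[0,0.3,-0.97],"hand":0.6},{"linear":[-0.1,0.5,0],"rot":[0.07,0.9,-0.97],"hand":0.6},{"linear":[0,0.5,0],"rot":[0.07,0.95,-0.97],"hand":0.6},{"linear":[0,0.5,0],"rot":[0.07,0.95,-0.97],"hand":0.6},{"linear":[0,0.5,0],"rot":[0.07,0.95,-0.97],"hand":0.6},{"linear":[0,0.5,-0.1],"rot":[0.07,0.95,-0.97],"hand":0.6},{"linear":[0,0.5,-0.1],"rot":[0.07,0.95,-0.97],"hand":0.6},{"linear":[0,0.5,-0.1],"rot":[0.07,0.95,-0.97],"hand":0.6},{"linear":[0.1,0.5,-0.2],"rot":[0.07,0.95,-0.9],"hand":0.6},{"linear":[0.1,0.5,-0.2],"rot":[0.07,0.95,-0.9],"hand":0.6},{"linear":[0.1,0.5,-0.2],"rot":[0.07,0.95,-0.6],"hand":0.6}]'; python3 - <<'E'
from h import *
place((.535,.278),147,-12,.08,.034,.044)
E
```

```text
clock: 28.72
tool_pos: [0.5078, 0.2373, 0.1249]
orientation: [-170.0, 77.9, 161.2]
force: [-0.2, -0.3, 0.1]
opening: 0.0525
t 28.73 tcp [0.5078 0.2373 0.1249] tgt [0.5032 0.2987 0.1054] 
 lin [-0.077  1.024 -0.325] rot [ 0.37 -0.19 -0.89] open 0.0525 F [-0.2 -0.3  0.1] j [  38.   20.  -10.  -11.  -66. -151.]
```

```bash
python3 -m crank '[{"linear":[-0.04,0.4,-0.1],"rot":[0.15,-0.1,-0.4],"hand":0.6},{"linear":[-0.04,0.4,-0.1],"rot":[0.15,-0.1,-0.4],"hand":0.6},{"linear":[0,0.22,-0.05],"rot":[0.07,0,-0.1],"hand":0.6},{"linear":[0,0,0],"rot":[0,0,0],"hand":0.6}]'; cat > w8.py <<'E'
from h import *
from plant import monitor,eyes
import sys
o=monitor.get_obs();s=eyes.snapshot("wrist");T=T_tool(o)
np.savez(sys.argv[1]+".npz",T=T,**s);cv2.imwrite(f"pics/{sys.argv[1]}.png",cv2.resize(s["image"][:,:,::-1],(800,600)))
W=cloud(s,T);H=hsv(s)
m=(H[...,0]>=3)&(H[...,0]<=14)&(H[...,1]>110)&(H[...,2]>25)
top=m&(abs(W[...,2]-.016)<.005);fin=m&(W[...,2]>.053)&(W[...,2]<.065)
p=W[fin];print("fin",p.shape,np.median(p,0),p.min(0),p.max(0))
if len(p)>20: print("fin rect",cv2.minAreaRect((p[:,:2]*1000).astype(np.float32)))
cs,_=cv2.findContours(top.astype(np.uint8),cv2.RETR_CCOMP,cv2.CHAIN_APPROX_NONE)
for c in cs:
    if cv2.contourArea(c)>150:
        P=np.array([ray_at(s,*q,.016,T)[:2] for q in c[:,0]]);c0=circ(P,.03);r=np.hypot(*(P-c0).T);print(len(c),circ(P),circ(P[abs(r-.03)<.003],.03))
E
python3 w8.py w8;python3 - <<'E'
from h import *
place((.535,.278),147,-12,.08,.034,.044)
E
```

```text
clock: 29.22
tool_pos: [0.504, 0.3012, 0.1053]
orientation: [-178.7, 77.8, 148.0]
force: [0.6, -0.4, -0.4]
opening: 0.0525
fin (642, 3) [0.50884409 0.29946956 0.05741785] [0.49682474 0.28762692 0.05303277] [0.52286161 0.31078577 0.05917668]
fin rect ((509.8334045410156, 299.12225341796875), (13.86255168914795, 23.987674713134766), 57.12644577026367)
92 [0.51842983 0.29374858 0.0503359 ] [0.58344886 0.25138352]
398 [0.52157718 0.2908249  0.02127921] [0.53141412 0.28457622]
t 29.27 tcp [0.504  0.3008 0.1055] tgt [0.5032 0.2987 0.1054] 
 lin [-0.014 -0.036 -0.002] rot [ 0.03 -0.06  0.05] open 0.0527 F [ 0.3  0.4 -0.4] j [  42.   22.   -9.  -13.  -62. -158.]
```

View pics/w8.png

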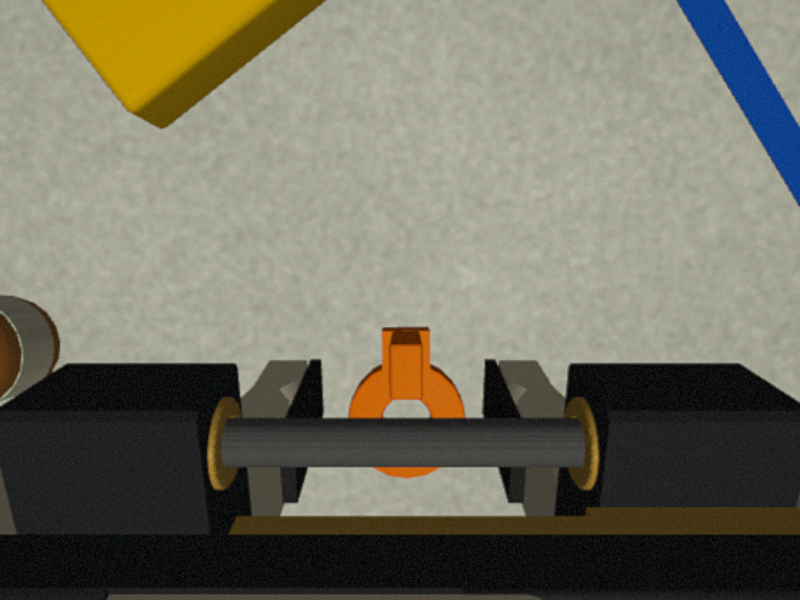

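Orange fin at (405,365), centred between the jaws (322 to 485). Angle 147.1°, fin centre (0.5098,0.2991).

```bash
python3 - <<'E'
from h import *
delta(goal(147.1,-12,[.5098,.2991,.045]))
E
```

```text
t 29.27 tcp [0.504  0.3008 0.1055] tgt [0.5065 0.3012 0.0264] 
 lin [ 0.041  0.007 -1.318] rot [ 0.03 -0.06  0.07] open 0.0527 F [ 0.3  0.4 -0.4] j [  42.   22.   -9.  -13.  -62. -158.]
```

```bash
python3 -m crank '[{"linear":[0.03,0.01,-0.4],"rot":[0.03,-0.06,0.05],"hand":0.5},{"linear":[0.01,0,-0.4],"rot":[0,0,0],"hand":0.4},{"linear":[0,0,-0.4],"rot":[0,0,0],"hand":0.3},{"linear":[0,0,-0.15],"rot":[0,0,0],"hand":0.2},{"linear":[0,0,0],"rot":[0,0,0],"hand":0},{"linear":[0,0,0],"rot":[0,0,0],"hand":0},{"linear":[0,0,0],"rot":[0,0,0],"hand":0}]'; python3 - <<'E'
from h import *
delta(goal(147.1,-12,[.5098,.2991,.045]))
E
```

```text
clock: 30.15
tool_pos: [0.5092, 0.2992, 0.0277]
orientation: [178.2, 78.2, 145.4]
force: [0.3, -0.2, -1.0]
opening: 0.0138
t 30.15 tcp [0.5092 0.2992 0.0277] tgt [0.5065 0.3012 0.0264] 
 lin [-0.046  0.034 -0.022] rot [-0.04  0.07  0.  ] open 0.0138 F [ 0.3 -0.2 -1. ] j [  41.   27.  -13.  -14.  -54. -155.]
```

Gripped. Carrying around the front of the machine to the open spot at right.

```bash
python3 -m crank '[{"linear":[0,0,0.3],"rot":[0,0,0],"hand":0},{"linear":[-0.1,0,0.5],"rot":[0,0,0],"hand":0},{"linear":[-0.2,-0.2,0.5],"rot":[0,0,0.5],"hand":0},{"linear":[-0.25,-0.4,0.5],"rot":[0,0,0.7],"hand":0},{"linear":[-0.3,-0.5,0.3],"rot":[0,0,0.7],"hand":0},{"linear":[-0.3,-0.6,0.1],"rot":[0,0,0.7],"hand":0},{"linear":[-0.2,-0.6,0],"rot":[0,0,0.7],"hand":0},{"linear":[0,-0.6,0],"rot":[0,0,0.7],"hand":0},{"linear":[0,-0.6,0],"rot":[0,0,0.7],"hand":0},{"linear":[0,-0.6,0],"rot":[0,0,0.7],"hand":0}]'; python3 - <<'E'
from h import *
place((.575,-.28),210,-6,.08,.0307,.0463)
E
```

```text
clock: 31.4
tool_pos: [0.4283, 0.0489, 0.1804]
orientation: [174.0, 79.1, 169.4]
force: [0.5, -0.7, -1.3]
opening: 0.0138
t 31.4 tcp [0.4283 0.0489 0.1804] tgt [ 0.5467 -0.2963  0.1074] 
 lin [ 1.973 -5.753 -1.216] rot [-0.01 -1.01  6.93] open 0.0138 F [ 0.5 -0.7 -1.3] j [  26.    6.  -22.   -7.  -70. -118.]
```

```bash
python3 -m crank '[{"linear":[0,-0.6,0],"rot":[0,0,0.7],"hand":0},{"linear":[0,-0.6,0],"rot":[0,0,0.7],"hand":0},{"linear":[0.15,-0.6,0],"rot":[0,0,0.7],"hand":0},{"linear":[0.2,-0.6,0],"rot":[0,0,0.7],"hand":0},{"linear":[0.25,-0.6,0],"rot":[0,0,0.7],"hand":0},{"linear":[0.3,-0.6,-0.1],"rot":[0,0,0.7],"hand":0},{"linear":[0.3,-0.6,-0.2],"rot":[0,0,0.7],"hand":0},{"linear":[0.3,-0.6,-0.2],"rot":[0,0,0.7],"hand":0},{"linear":[0.25,-0.5,-0.2],"rot":[0,0,0.7],"hand":0},{"linear":[0.1,-0.2,-0.2],"rot":[0,0,0.5],"hand":0},{"linear":[0,0,0],"rot":[0,0,0],"hand":0}]'; python3 - <<'E'
from h import *
place((.575,-.28),210,-12,.0,.0307,.0463)
E
python3 look.py g 3 14 .03 0
```

```text
clock: 32.78
tool_pos: [0.545, -0.2957, 0.1448]
orientation: [176.1, 80.4, -153.6]
force: [0.0, 0.4, -1.1]
opening: 0.0139
t 32.77 tcp [ 0.545  -0.2957  0.1448] tgt [ 0.545  -0.2973  0.0277] 
 lin [ 0.    -0.027 -1.951] rot [-0.36  0.36 -0.06] open 0.0139 F [ 0.   0.4 -1.1] j [ -7.  23. -11.   6. -65. -55.]
top few 56
side face z 0.1349 slope deg xy [4.9 3.8] 110 [(23, [0.5413, -0.3026, 0.0105], [0.5252, -0.3272]), (27, [0.5673, -0.2741, 0.0382], [0.5723, -0.2821])]
tcp [ 0.545  -0.2957  0.1448]
```

Very close to the spot. Trimming the tilt, lowering and releasing.

```bash
python3 -m crank '[{"linear":[0,-0.02,-0.5],"rot":[-0.36,0.36,-0.06],"hand":0},{"linear":[0,0,-0.5],"rot":[0,0,0],"hand":0},{"linear":[0,0,-0.5],"rot":[0,0,0],"hand":0},{"linear":[0,0,-0.3],"rot":[0,0,0],"hand":0},{"linear":[0,0,-0.08],"rot":[0,0,0],"hand":0}]'; python3 - <<'E'
from h import *
place((.575,-.28),210,-12,.0,.0307,.0463)
E
```

```text
clock: 33.5
tool_pos: [0.5489, -0.2937, 0.0388]
orientation: [-177.0, 78.5, -147.1]
force: [1.3, -0.3, -0.8]
opening: 0.014
t 33.5 tcp [ 0.5489 -0.2937  0.0388] tgt [ 0.545  -0.2973  0.0277] 
 lin [-0.066 -0.061 -0.184] rot [ 0.05  0.15 -0.  ] open 0.014 F [ 1.3 -0.3 -0.8] j [ -6.  29. -17.   9. -53. -60.]
```

```bash
python3 -m crank '[{"linear":[0,0,-0.16],"rot":[0.05,0.15,0],"hand":0},{"linear":[0,0,-0.02],"rot":[0,0,0],"hand":0},{"linear":[0,0,0],"rot":[0,0,0],"hand":0.4},{"linear":[0,0,0],"rot":[0,0,0],"hand":0.45},{"linear":[0,0,0],"rot":[0,0,0],"hand":0.45},{"linear":[0,0,0],"rot":[0,0,0],"hand":0.45}]'; python3 - <<'E'
from h import *
from plant import monitor
C=T_tool(monitor.get_obs());z=C[:3,2];th=np.degrees(np.arctan2(-z[1],-z[0]))%360;print("theta",th,"lean",np.degrees(np.arcsin(z[2])))
t=np.radians(th);g=C[:3,3]-.019*C[:3,0];u=np.array([np.cos(t),np.sin(t)]);c=g[:2]-.0307*u;print("g",g,"c",c)
delta(goal(th,35,[*(c+.032*u),.045]))
E
```

```text
clock: 34.25
tool_pos: [0.5513, -0.2941, 0.0308]
orientation: [-179.1, 78.2, -149.1]
force: [0.6, -0.0, 0.2]
opening: 0.0385
theta 209.9808425898601 lean -11.82342970186773
g [ 0.55462218 -0.29213064  0.04942209] c [ 0.58121429 -0.27678953]
t 34.25 tcp [ 0.5513 -0.2941  0.0308] tgt [ 0.5629 -0.2873  0.0294] 
 lin [ 0.194  0.113 -0.023] rot [ 4.71 -8.09  0.01] open 0.0385 F [ 0.6 -0.   0.2] j [ -6.  30. -17.   9. -53. -60.]
```

```bash
python3 -m crank '[{"linear":[0.02,0.011,0],"rot":[0.48,-0.82,0],"hand":0.45},{"linear":[0.02,0.011,0],"rot":[0.48,-0.82,0],"hand":0.45},{"linear":[0.02,0.011,0],"rot":[0.48,-0.82,0],"hand":0.45},{"linear":[0.02,0.011,0],"rot":[0.48,-0.82,0],"hand":0.45},{"linear":[0.02,0.011,0],"rot":[0.48,-0.82,0],"hand":0.45},{"linear":[0.02,0.011,0],"rot":[0.48,-0.82,0],"hand":0.45},{"linear":[0.02,0.011,0],"rot":[0.48,-0.82,0],"hand":0.45},{"linear":[0.02,0.011,0],"rot":[0.48,-0.82,0],"hand":0.45},{"linear":[0.02,0.011,0],"rot":[0.48,-0.82,0],"hand":0.45},{"linear":[0,0,0],"rot":[0.3,-0.5,0],"hand":0.45},{"linear":[0,0,0],"rot":[0,0,0],"hand":0.45}]'; python3 - <<'E'
from h import *
delta(goal(210,35,[.58121-.032*.866,-.27679-.016,.045]))
E
python3 w8.py w9
```

```text
clock: 35.62
tool_pos: [0.5639, -0.2883, 0.0333]
orientation: [-0.5, 54.6, 29.5]
force: [-0.5, -0.1, -1.0]
opening: 0.0392
t 35.62 tcp [ 0.5639 -0.2883  0.0333] tgt [ 0.5629 -0.2873  0.0294] 
 lin [-0.017  0.016 -0.065] rot [0.02 0.09 0.01] open 0.0392 F [-0.5 -0.1 -1. ] j [-33.  25. -14. -48. -44.   6.]
fin (318, 3) [ 0.54103796 -0.2993288   0.05482669] [ 0.53767696 -0.30503592  0.05300144] [ 0.54591283 -0.29229965  0.05688589]
fin rect ((541.1963500976562, -299.1953125), (3.5300562381744385, 13.701943397521973), 27.363651275634766)
474 [ 0.57087354 -0.28326487  0.02711705] [ 0.574206   -0.28387219]
```

View pics/w9.png

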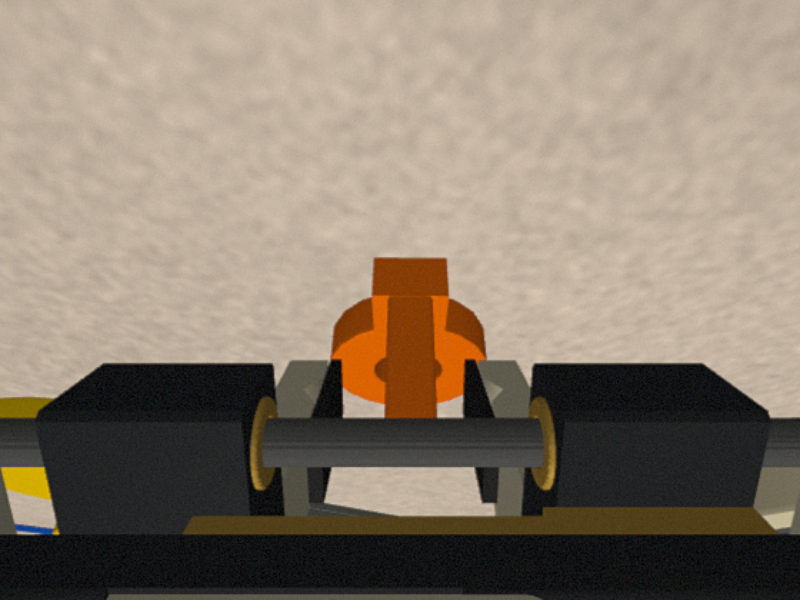

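Orange fin at (411,330) between jaws (342 and 465). Lower 4 mm and close.

```bash
python3 -m crank '[{"linear":[-0.01,0.015,-0.05],"rot":[0,0.08,0],"hand":0.3},{"linear":[0,0,0],"rot":[0,0,0],"hand":0},{"linear":[0,0,0],"rot":[0,0,0],"hand":0},{"linear":[0,0,0],"rot":[0,0,0],"hand":0},{"linear":[0,0,0],"rot":[0,0,0],"hand":0},{"linear":[0,0,0],"rot":[0,0,0],"hand":0}]'; python3 - <<'E'
from h import *
from plant import monitor
C=T_tool(monitor.get_obs());z=C[:3,2];th=np.degrees(np.arctan2(-z[1],-z[0]))%360;g=C[:3,3]-.019*C[:3,0]
u=np.array([np.cos(np.radians(th)),np.sin(np.radians(th))])
print("theta",th,"lean",90-np.degrees(np.arcsin(-C[2,0])),"g",g,"r",(g[:2]-[.5804,-.277])@u, "lat",np.cross(u,g[:2]-[.5804,-.277]))
place((.59,-.20),316,35,.17,(g[:2]-[.5804,-.277])@u,g[2])
E
```

```text
clock: 36.42
tool_pos: [0.5648, -0.2852, 0.0309]
orientation: [-0.3, 55.2, 30.0]
force: [-0.6, -0.1, 0.3]
opening: 0.014
theta 210.35575354032142 lean 34.8416709985028 g [ 0.55540799 -0.29059954  0.04654338] r 0.028438474150952815 lat -0.0008950485765202906
t 36.42 tcp [ 0.5648 -0.2852  0.0309] tgt [ 0.6026 -0.2122  0.201 ] 
 lin [0.63  1.216 2.834] rot [ 0.04  0.04 21.15] open 0.014 F [-0.6 -0.1  0.3] j [-32.  25. -14. -47. -44.   6.]<stdin>:5: DeprecationWarning: Arrays of 2-dimensional vectors are deprecated. Use arrays of 3-dimensional vectors instead. (deprecated in NumPy 2.0)
```

```bash
python3 -m crank '[{"linear":[0,0,0.4],"rot":[0,0,0],"hand":0},{"linear":[0,0,0.5],"rot":[0,0,0.5],"hand":0},{"linear":[0,0,0.5],"rot":[0,0,1],"hand":0},{"linear":[0,0,0.5],"rot":[0,0,1],"hand":0},{"linear":[0,0,0.5],"rot":[0,0,1],"hand":0},{"linear":[0,0.03,0.4],"rot":[0,0,1],"hand":0},{"linear":[0.03,0.03,0],"rot":[0,0,1],"hand":0},{"linear":[0.03,0.03,0],"rot":[0,0,1],"hand":0},{"linear":[0.04,0.05,0],"rot":[0,0,1],"hand":0},{"linear":[0.04,0.05,0],"rot":[0,0,1],"hand":0},{"linear":[0.04,0.05,0],"rot":[0,0,1],"hand":0},{"linear":[0.04,0.05,0],"rot":[0,0,1],"hand":0},{"linear":[0.05,0.05,0],"rot":[0,0,1],"hand":0},{"linear":[0.05,0.05,0],"rot":[0,0,1],"hand":0},{"linear":[0.05,0.05,0],"rot":[0,0,1],"hand":0},{"linear":[0.05,0.05,0],"rot":[0,0,1],"hand":0},{"linear":[0.05,0.05,0],"rot":[0,0,1],"hand":0},{"linear":[0.05,0.05,0],"rot":[0,0,1],"hand":0},{"linear":[0.05,0.05,0],"rot":[0,0,1],"hand":0},{"linear":[0.05,0.05,0],"rot":[0,0,1],"hand":0}]'; python3 - <<'E'
from h import *
place((.59,-.20),316,35,.17,.0285,.0465)
E
```

```text
clock: 38.92
tool_pos: [0.5988, -0.2444, 0.2014]
orientation: [0.1, 55.2, 125.4]
force: [0.4, 0.5, -0.1]
opening: 0.0137
t 38.92 tcp [ 0.5988 -0.2444  0.2014] tgt [ 0.6027 -0.2122  0.2009] 
 lin [ 0.065  0.536 -0.008] rot [0.03 0.01 2.14] open 0.0137 F [ 0.4  0.5 -0.1] j [ -18.   39.   28.  -21. -107.   52.]
```

At fin 316° the 193 mm gripper body would reach the lamp post at about (0.70,0). 294° keeps it about 6 mm clear of the post and still clear of the other fins, so I'm turning back to 294°.

```bash
python3 - <<'E'
from h import *
place((.5907,-.10),294,35,.14,.0285,.0465)
E
```

```text
t 38.92 tcp [ 0.5988 -0.2444  0.2014] tgt [ 0.5979 -0.1161  0.1709] 
 lin [-0.015  2.139 -0.508] rot [ 0.03  0.01 -2.26] open 0.0137 F [ 0.4  0.5 -0.1] j [ -18.   39.   28.  -21. -107.   52.]
```

```bash
python3 -m crank '[{"linear":[0,0.4,-0.1],"rot":[0,0,-0.5],"hand":0},{"linear":[0,0.4,-0.1],"rot":[0,0,-0.5],"hand":0},{"linear":[0,0.4,-0.1],"rot":[0,0,-0.5],"hand":0},{"linear":[0,0.4,-0.1],"rot":[0,0,-0.5],"hand":0},{"linear":[0,0.3,-0.05],"rot":[0,0,-0.3],"hand":0},{"linear":[0,0.2,-0.05],"rot":[0,0,0],"hand":0},{"linear":[0,0,0],"rot":[0,0,0],"hand":0}]'; python3 look.py i 3 14 .03 0;python3 - <<'E'
from h import *
place((.5907,-.0263),294,35,.127,.0285,.0465)
from plant import monitor,eyes
o=monitor.get_obs();T=T_tool(o);s=eyes.snapshot("wrist");np.savez("w10.npz",T=T,**s);cv2.imwrite("pics/w10.png",cv2.resize(s["image"][:,:,::-1],(800,600)))
a=cv2.imread("pics/side_i.png")[130:350,280:500]; b=cv2.imread("pics/top_i.png")[150:370,280:500]
cv2.imwrite("pics/i2.png",cv2.resize(np.hstack([a,b]),(800,400),interpolation=cv2.INTER_CUBIC))
E
python3 spin.py w10.npz
```

```text
clock: 39.8
tool_pos: [0.5993, -0.1135, 0.1673]
orientation: [0.3, 55.0, 113.8]
force: [-0.4, -0.7, -0.8]
opening: 0.0138
top few 0
side face z 0.1523 slope deg xy [3.7 3.9] 76 [(31, [0.5781, -0.1051, 0.0184], [0.5951, -0.105])]
tcp [ 0.5993 -0.1135  0.1673]
t 39.9 tcp [ 0.5995 -0.1144  0.1675] tgt [ 0.5979 -0.0424  0.1579] 
 lin [-0.027  1.201 -0.159] rot [ 0.02 -0.03  0.09] open 0.0138 F [-0.1  0.  -0.2] j [-12.  32.  14. -28. -93.  39.]
spindle n 0 surf mean [nan nan nan]spin.py:5: RuntimeWarning: Mean of empty slice.
  p=W[m];print("spindle n",len(p),"surf mean",p.mean(0).round(4))
  ret = um.true_divide(
h.py:19: RuntimeWarning: Mean of empty slice.
  c=p.mean(0)
Traceback (most recent call last):
  File "spin.py", line 6, in <module>
    print("axis fit r=10mm",circ(p[:,:2],.010).round(4))
                            ~~~~^^^^^^^^^^^^^^
  File "h.py", line 21, in circ
    return least_squares(f,[*c,0.03] if r is None else c,loss='soft_l1',f_scale=.002).x
           ~~~~~~~~~~~~~^^^^^^^^^^^^^^^^^^^^^^^^^^^^^^^^^^^^^^^^^^^^^^^^^^^^^^^^^^^^^
ValueError: Initial guess is outside of provided bounds
```

View pics/w10.png

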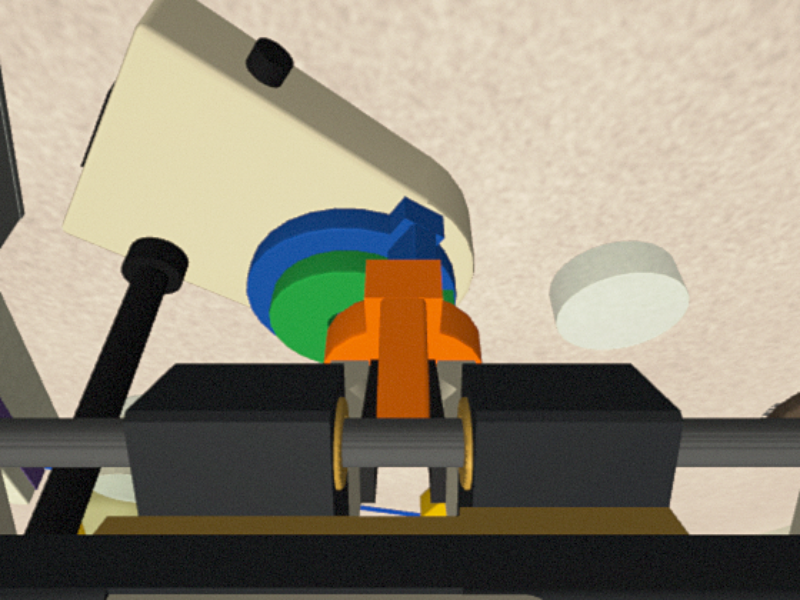

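View pics/i2.png

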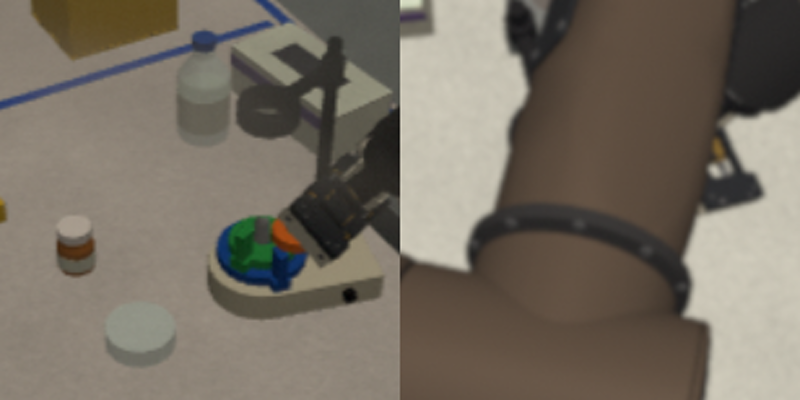

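```bash
python3 - <<'E'
from h import *
d=load("w10.npz");T=d["T"];W=cloud(d,T);H=hsv(d)
m=(H[...,2]<60)&(W[...,2]>.07)&(W[...,2]<.32)&(np.hypot(W[...,0]-.70,W[...,1])<.05)
p=W[m]
for a,b in((.07,.12),(.12,.17),(.17,.22),(.22,.3)):
    q=p[(p[:,2]>a)&(p[:,2]<b)]
    if len(q)>10:print(a,len(q),q[:,:2].mean(0).round(4),"axis",circ(q[:,:2],.009).round(4))
# body half-plane check for theta candidates at seated/hover
for post in ([.6985,-.001],[.701,.0]):
  rel=np.array(post)-[.5907,-.0263]
  for th in(286,290,294,298):
    u=np.array([np.cos(np.radians(th)),np.sin(np.radians(th))]);print(post,th,"radial",(rel@u).round(4),"tang",abs(rel@[-u[1],u[0]]).round(4))
E
```

```text
0.07 1534 [ 0.7001 -0.0045] axis [0.7013 0.0028]
0.12 1173 [ 0.7002 -0.0044] axis [0.7013 0.0029]
0.17 1602 [ 0.7002 -0.0043] axis [0.7013 0.003 ]
[0.6985, -0.001] 286 radial 0.0054 tang 0.1106
[0.6985, -0.001] 290 radial 0.0131 tang 0.11
[0.6985, -0.001] 294 radial 0.0207 tang 0.1088
[0.6985, -0.001] 298 radial 0.0283 tang 0.1071
[0.701, 0.0] 286 radial 0.0051 tang 0.1133
[0.701, 0.0] 290 radial 0.013 tang 0.1126
[0.701, 0.0] 294 radial 0.0208 tang 0.1115
[0.701, 0.0] 298 radial 0.0286 tang 0.1097
```

Wrist depth puts the post axis at (0.7013,0.0029), 114.4 mm from the spindle as it should be. That leaves about 7 mm clearance at 294°, so I'm proceeding.

```bash
python3 -m crank '[{"linear":[-0.01,0.3,-0.05],"rot":[0,0,0.05],"hand":0},{"linear":[-0.01,0.3,-0.05],"rot":[0,0,0.04],"hand":0},{"linear":[-0.01,0.25,-0.03],"rot":[0,0,0],"hand":0},{"linear":[0,0.2,0],"rot":[0,0,0],"hand":0},{"linear":[0,0,0],"rot":[0,0,0],"hand":0}]'; python3 - <<'E'
from h import *
place((.5907,-.0263),294,35,.127,.0285,.0465)
from plant import monitor,eyes
o=monitor.get_obs();T=T_tool(o);s=eyes.snapshot("wrist");np.savez("w11.npz",T=T,**s);cv2.imwrite("pics/w11.png",cv2.resize(s["image"][:,:,::-1],(800,600)))
s=eyes.snapshot("side");cv2.imwrite("pics/side11.png",cv2.resize(s["image"][100:240,200:380,::-1],(800,622)[:2] if 0 else (770,599),interpolation=cv2.INTER_CUBIC))
E
```

```text
clock: 40.58
tool_pos: [0.5976, -0.048, 0.159]
orientation: [0.3, 55.0, 114.3]
force: [1.1, -0.1, -1.0]
opening: 0.0137
t 40.58 tcp [ 0.5976 -0.048   0.159 ] tgt [ 0.5979 -0.0424  0.1579] 
 lin [ 0.004  0.093 -0.017] rot [ 0.02 -0.03  0.  ] open 0.0137 F [ 1.1 -0.1 -1. ] j [ -6.  31.  11. -30. -90.  36.]
```

View pics/w11.png

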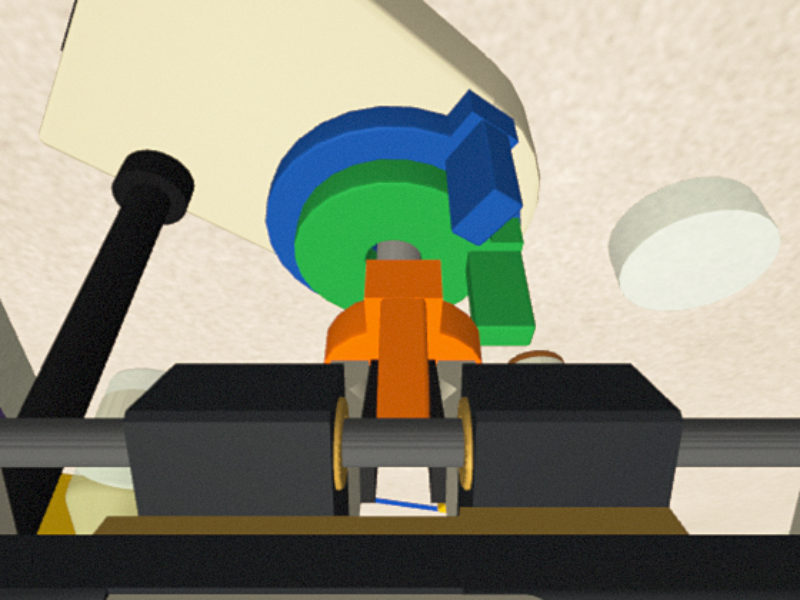

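View pics/side11.png

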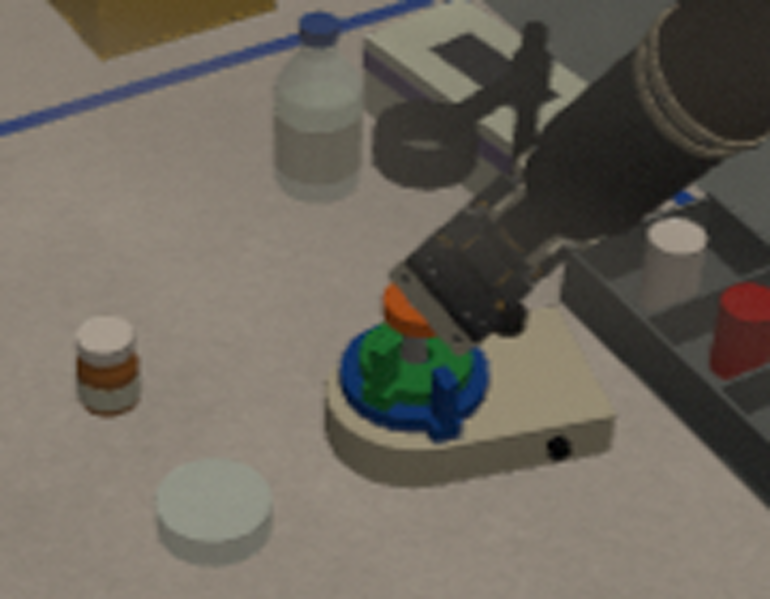

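```bash
python3 spin.py w11.npz; python3 -m crank '[{"linear":[0,0.07,0],"rot":[0,0,0],"hand":0},{"linear":[0,0.02,-0.1],"rot":[0,0,0],"hand":0},{"linear":[0,0,-0.15],"rot":[0,0,0],"hand":0}]'; python3 - <<'E'
from h import *
place((.5907,-.0263),294,35,.082,.0285,.0465)
E
```

```text
spindle n 320 surf mean [ 0.5946 -0.0331  0.0817]
axis fit r=10mm [ 0.5908 -0.0257]
large face z 0.0651
large centre [ 0.5922 -0.029 ] 182 508
clock: 41.05
tool_pos: [0.5982, -0.0445, 0.1436]
orientation: [0.2, 55.1, 114.1]
force: [-0.3, -0.1, -0.2]
opening: 0.0138
t 41.05 tcp [ 0.5982 -0.0445  0.1436] tgt [ 0.5979 -0.0424  0.1129] 
 lin [-0.005  0.035 -0.512] rot [ 0.03 -0.02  0.03] open 0.0138 F [-0.3 -0.1 -0.2] j [ -6.  31.  10. -30. -88.  36.]
```

Disc is now around the tip (underside ≈0.113) with no lateral force. Continuing.

```bash
python3 -m crank '[{"linear":[0,0.035,-0.15],"rot":[0,0,0],"hand":0},{"linear":[0,0.01,-0.15],"rot":[0,0,0],"hand":0},{"linear":[0,0,-0.12],"rot":[0,0,0],"hand":0},{"linear":[0,0,-0.05],"rot":[0,0,0],"hand":0},{"linear":[0,0,0],"rot":[0,0,0],"hand":0}]'; python3 - <<'E'
from h import *
place((.5907,-.0263),294,35,.082,.0285,.0465)
E
```

```text
clock: 41.68
tool_pos: [0.5974, -0.0419, 0.113]
orientation: [0.4, 55.0, 114.2]
force: [0.4, 0.3, -0.6]
opening: 0.0141
t 41.67 tcp [ 0.5974 -0.0419  0.113 ] tgt [ 0.5979 -0.0424  0.1129] 
 lin [ 0.007 -0.008 -0.002] rot [ 0.02 -0.04  0.02] open 0.0141 F [ 0.4  0.3 -0.6] j [ -6.  33.   8. -30. -85.  38.]
```

```bash
python3 -m crank '[{"linear":[0,0,-0.02],"rot":[0,0,0],"hand":0},{"linear":[0,0,0],"rot":[0,0,0],"hand":0}]'; python3 - <<'E'
from h import *
place((.5907,-.0263),294,35,.082,.0285,.0465)
E
```

```text
clock: 41.92
tool_pos: [0.5976, -0.042, 0.1131]
orientation: [0.3, 55.0, 114.2]
force: [0.1, -0.2, -0.1]
opening: 0.014
t 41.92 tcp [ 0.5976 -0.042   0.1131] tgt [ 0.5979 -0.0424  0.1129] 
 lin [ 0.005 -0.006 -0.003] rot [ 0.02 -0.03  0.01] open 0.014 F [ 0.1 -0.2 -0.1] j [ -6.  33.   8. -30. -85.  38.]
```

```bash
python3 -m crank '[{"linear":[0,0,-0.04],"rot":[0,0,0],"hand":0}]'; python3 -m crank '[{"linear":[0,0,-0.02],"rot":[0,0,0],"hand":0}]'
```

```text
clock: 42.05
tool_pos: [0.5976, -0.0422, 0.1128]
orientation: [0.2, 55.0, 114.2]
force: [-2.6, -1.1, 23.6]
opening: 0.0139
clock: 42.18
tool_pos: [0.5976, -0.0422, 0.1129]
orientation: [0.1, 55.0, 114.1]
force: [-1.7, 0.7, 5.2]
opening: 0.0135
```

Firm contact. The small disc is down. Release with a small opening.

```bash
python3 -m crank '[{"linear":[0,0,0.01],"rot":[0,0,0],"hand":0.1},{"linear":[0,0,0],"rot":[0,0,0],"hand":0.23},{"linear":[0,0,0],"rot":[0,0,0],"hand":0.23},{"linear":[0,0,0],"rot":[0,0,0],"hand":0.23}]'; python3 - <<'E'
from h import *
place((.5907,-.0263),294,35,.082,.0285,.0465,.1)
from plant import monitor,eyes
o=monitor.get_obs();T=T_tool(o);s=eyes.snapshot("wrist");np.savez("w12.npz",T=T,**s);cv2.imwrite("pics/w12.png",cv2.resize(s["image"][:,:,::-1],(800,600)))
s=eyes.snapshot("side");cv2.imwrite("pics/side12.png",cv2.resize(s["image"][100:240,200:380,::-1],(770,599),interpolation=cv2.INTER_CUBIC))
E
```

```text
clock: 42.68
tool_pos: [0.5977, -0.0422, 0.1128]
orientation: [0.1, 55.0, 114.1]
force: [0.2, -0.0, 0.4]
opening: 0.0203
t 42.67 tcp [ 0.5977 -0.0422  0.1128] tgt [ 0.6212 -0.0948  0.1949] 
 lin [ 0.392 -0.877  1.368] rot [ 0.01 -0.01 -0.01] open 0.0203 F [ 0.2 -0.   0.4] j [ -6.  33.   8. -30. -85.  38.]
```

View pics/w12.png

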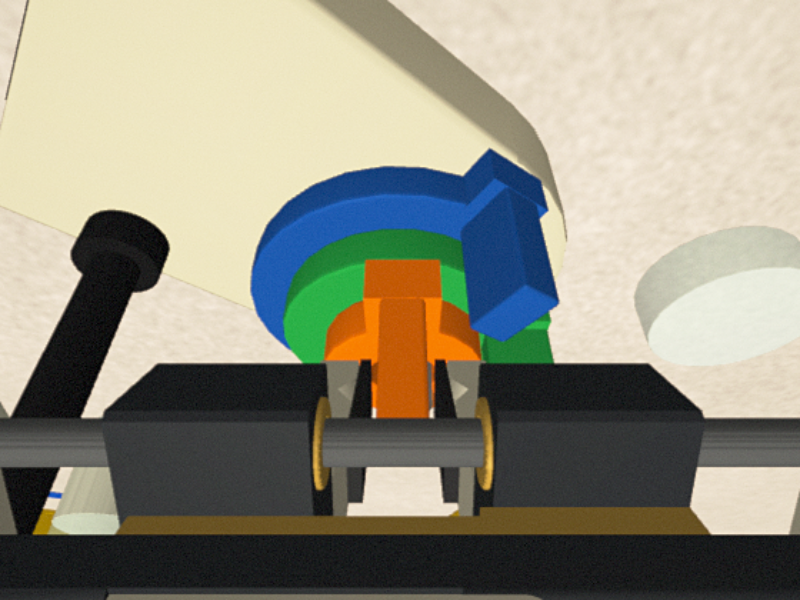

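View pics/side12.png

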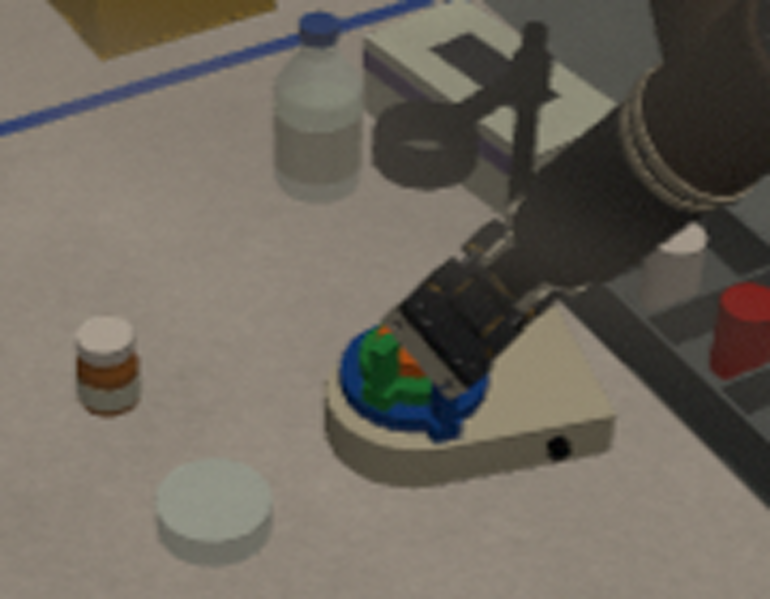

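Small is seated on the medium, with both jaws clear of the fin (gaps at 375 and 433). Backing out along the tool axis, then away from the lamp and post.

```bash
python3 -m crank '[{"linear":[0.08,-0.18,0.27],"rot":[0,0,0],"hand":0.24},{"linear":[0.13,-0.3,0.45],"rot":[0,0,0],"hand":0.24},{"linear":[0.13,-0.3,0.45],"rot":[0,0,0],"hand":0.24},{"linear":[0.1,-0.4,0.2],"rot":[0,0,0],"hand":0.3},{"linear":[0,-0.5,0],"rot":[0,0,0],"hand":0.3},{"linear":[0,-0.5,0],"rot":[0,0,0],"hand":0.3},{"linear":[0,-0.5,0],"rot":[0,0,0],"hand":0.3},{"linear":[0,-0.3,0],"rot":[0,0,0],"hand":0.3},{"linear":[0,0,0],"rot":[0,0,0],"hand":0.3}]'; python3 - <<'E'
from h import *
from plant import monitor,eyes
o=monitor.get_obs();print(o['tool_pos'],o['force'],o['clock'])
for n in("side","top"):
    s=eyes.snapshot(n);np.savez(n+"F.npz",**s);cv2.imwrite(f"pics/{n}F.png",cv2.resize(s["image"][:,:,::-1],(800,600)))
    if n=="side":cv2.imwrite("pics/sideFc.png",cv2.resize(s["image"][130:230,240:370,::-1],(780,600),interpolation=cv2.INTER_CUBIC))
    W=cloud(s);H=hsv(s)
    for nm,lo,hi,z in(("large",100,125,.066),("medium",55,85,.082),("small",3,14,.098)):
        m=(H[...,0]>=lo)&(H[...,0]<=hi)&(H[...,1]>110)&(H[...,2]>25)&(np.hypot(W[...,0]-.59,W[...,1]+.028)<.08)&(abs(W[...,2]-z)<.009)
        p=W[m]
        if len(p)<12: print(n,nm,"few",len(p));continue
        A=np.c_[p[:,:2]-p[:,:2].mean(0),np.ones(len(p))]
        k=np.linalg.lstsq(A,p[:,2],rcond=None)[0]
        for _ in range(3):
            g=abs(A@k-p[:,2])<.002
            k=np.linalg.lstsq(A[g],p[g,2],rcond=None)[0]
        print(n,nm,len(p),g.sum(),"face z",np.median(p[:,2]).round(4),"expect",z,"slopes deg",np.degrees(k[:2]).round(1))
E
```

```text
clock: 43.9
tool_pos: [0.6264, -0.2334, 0.2074]
orientation: [-0.3, 55.6, 113.8]
force: [0.7, 1.2, -0.8]
opening: 0.0263
[ 0.62636332 -0.23343779  0.20744197] [ 0.74842102  1.15101358 -0.80267607] 43.9
side large 216 103 face z 0.0657 expect 0.066 slopes deg [0.1 0.9]
side medium 97 49 face z 0.0811 expect 0.082 slopes deg [-1. -1.]
side small 113 52 face z 0.0979 expect 0.098 slopes deg [ 1.  -0.2]
top large 32 23 face z 0.0647 expect 0.066 slopes deg [0.8 1.1]
top medium 30 23 face z 0.0812 expect 0.082 slopes deg [ 5.9 -2. ]
top small 104 72 face z 0.097 expect 0.098 slopes deg [-3.2  1.2]
```

View pics/sideFc.png

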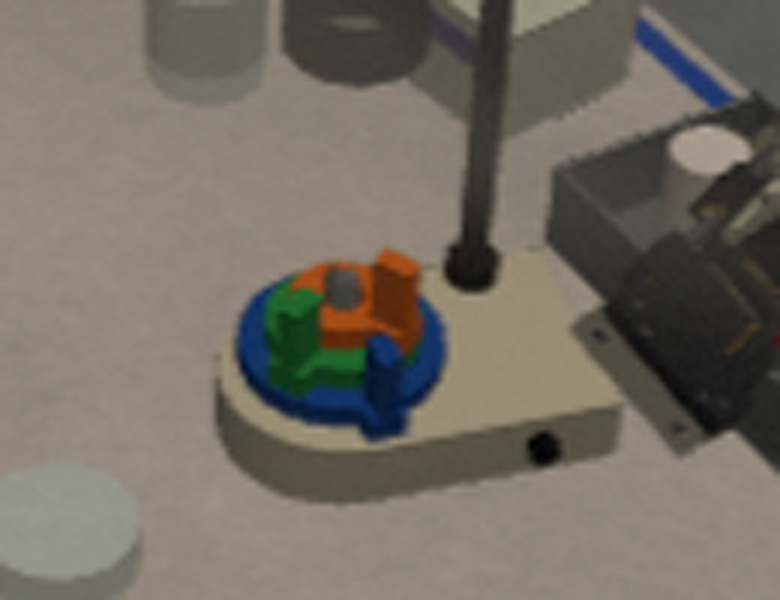

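View pics/sideF.png

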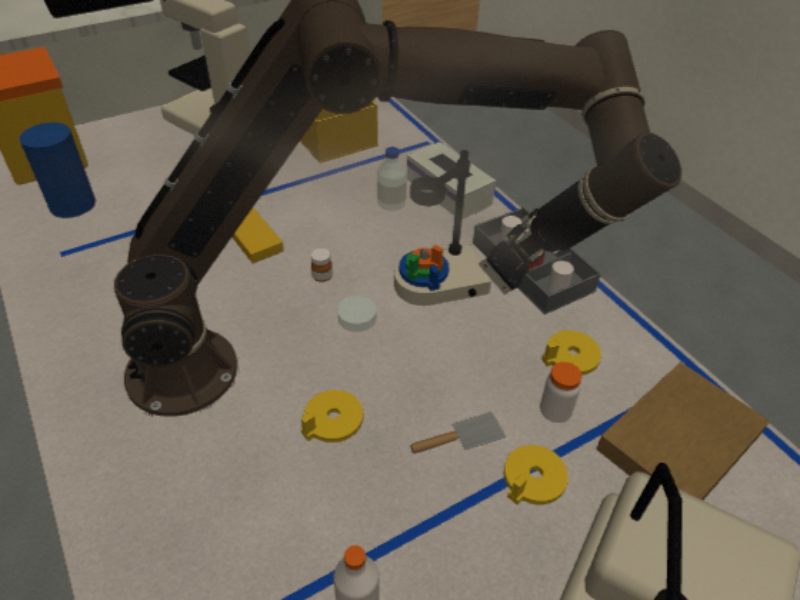

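View pics/topF.png

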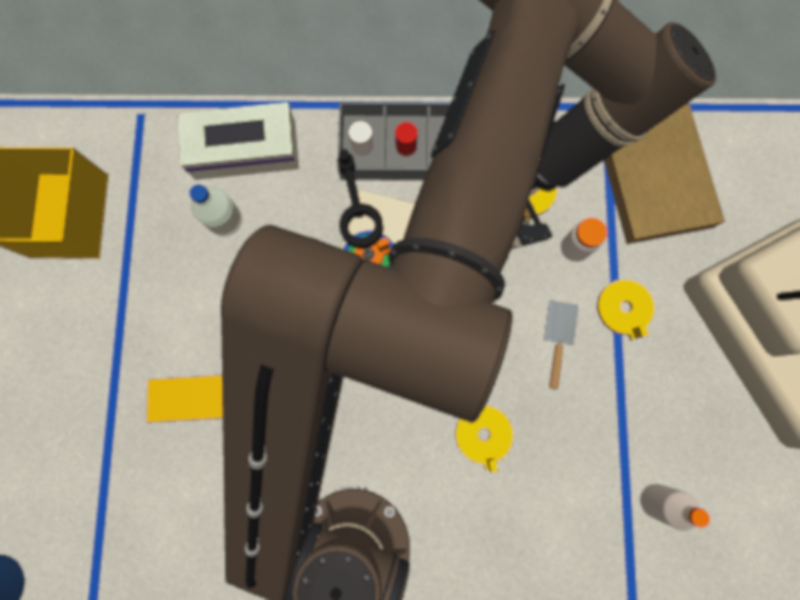

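The stack is complete: faces at 65.7, 81.1 and 97.9 mm (expected 66, 82, 98), flat to about 1° in the side view. The bystanders are at the same pixels as at the start and the arm is clear. Handing in.

```bash
python3 - <<'E'
from plant import ticket
print(ticket.close_job())
E
```

```text
the job is handed in; nothing more can be done
None
```

All three discs are on the spindle in size order, released, and I handed the job in at 44 s of the 69 s allowed. The hand-in reports no verdict, so success is judged from my own last checks.

**What I did:** I lowered each disc down the spindle in the gripper: large with its fin at about 260°, medium at about 204°, small at about 294°. I set the medium and small down once on open bench and gripped them again with a 35° outward lean.

**Last checks:**

| Disc | Top face height, side view | Expected | Tilt, side view |
|---|---|---|---|
| Large | 65.7 mm | 66 mm | about 1° |
| Medium | 81.1 mm | 82 mm | about 1.4° |
| Small | 97.9 mm | 98 mm | about 1° |

- **Bystanders:** those in view stand at the same places in the pictures as at the start. The slide box was partly hidden in the last pictures.
- **Robot:** the gripper ended about 0.2 m clear of the stack, and I saw no sign of the lamp being touched.

**Where checks disagreed or fell short:**
- **Top view:** it gave tilts of 3 to 6° for the medium and small discs, from few visible pixels under the lamp and arm. I trusted the side view, which saw more of the faces.
- **Fin spacing:** the fins of the small and medium discs are about 90° apart, and of the small and large about 34°, less than the 100° and 50° said to suffice. At 316° the gripper body would have hit the lamp post. The small disc still seated flat.
- **Side and top cameras:** they differed by about 5 mm, so I used the wrist camera for the final alignment.

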